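# Charged battery from dock to hair clipper

## Robot

A 6-joint arm with a two-finger parallel gripper is mounted at the origin on the work surface. World frame = base frame: x ahead of the robot, y to its left, z up, the work surface at z = 0. Lengths are in m, angles in rad, forces in N, time in s.
With the tool pointing down it reaches from about 0.35 to 0.775 m from the base axis. Payload 7.3 kg.
Tool frame: the origin (TCP) lies at the very end of the fingers, on their centre line; the grasp point (between the pads) lies 19 mm behind it; x points along the fingers, y is the direction in which the jaws open and shut, and the axes are right-handed (so a half turn about x gives the same grasp; the last joint's range is limited). The gripper opens to 92 mm and grips with 3 to 60 N. Pads are 19 mm wide; open, the fingers measure 130 mm over their backs; the gripper's body (75 mm by 190 mm) begins 47 mm behind the grasp point.
Start: joints at [1.025, 0.342, 1.524, -0, 1.275, -0.146], TCP at [0.204, 0.484, 0.227] pointing down, gripper open.
Joint ranges: [-2.53, 2.53], [-0.77, 2.02], [0.04, 2.7], [-1, 4.14], [0.28, 2.66], [-3.11, 3.11]. Speed limits (rad/s): [2.57, 2.57, 3.14, 3.14, 3.14, 3.14].

## Interface

Orientations are given as [roll, pitch, yaw] about the fixed x, y, z axes, in that order (R = Rz(yaw) Ry(pitch) Rx(roll)).
In Python, from cell import robot gives the robot as it stands.
- The arm moves only by the tool play_rows, never from a script. Its argument "moves" is a list that holds one entry, the list of rows, each a list of 5 numbers: the shift along the tool's x, y, z in m, then the turn about the tool's x in degrees, then the opening, from -1 (shut) to 1 (fully open), so that 0 is half open. A call has exactly 10 rows; each row shifts and turns the pose as measured when the row begins, along the tool's axes as they then stand; what a row does not reach is not made up. A row lasts 1/10 s, in which the tool goes at most 50 mm and 8.59 degrees, less where a joint would pass 70% of its speed; a pose out of reach is approached as far as the arm can. A call with a gripper value outside its range is refused whole. The fingers move at their own pace and stop on an object; "grip_force" is the grip in N (left out, the last holds). Time passes only in rows, so rows that do not move let the fingers close, or fill a call up. It gives the time, the measured TCP pose, the force and the opening at its end, in the units of the state.
- robot.observe(): the state, without advancing time (a new reading comes with each control period).
- robot.read_camera(name): name is "scene" or "top" or "wrist"; returns the picture (480x640x3 uint8, red, green, blue); there is no depth.
- robot.get_calibration(name): a dict with "mtx" (3x3 intrinsics, pixels), "view" (4x4, takes a point from world to camera coordinates). Camera axes: x right, y up, looking along -z (the intrinsics and any distortion apply to the point x, -y, -z); pixel columns grow to the right and rows downward; lengths in m; the calibration is good to about 2 mm. A picture is of the moment at which its call begins: read the wrist's pose just before it. get_calibration takes no time and is no camera call; for the wrist camera it gives the pose at the moment of the call.
- robot.hand_in(): hands the job in, once; it reports no verdict.
Trained networks look in the newest picture that a camera, given by its name, has taken for a name from the list of things; names that differ only in an ending like _2 or _b are one class to them, and where a whole thing is asked for, a point or a joint stands for the part that bears it (a point fixed in the world has none). Each returns a list of dicts, best first, with "score" (0 to 1); they miss things now and then, are a little off and sometimes report something else, mostly with a low value. They report only what shows in the picture. A call takes as long as a camera call. They do not tell look-alikes from the thing itself.
- robot.spot_in(camera, label): "point" ([column, row] in pixels, amid what is visible of it).
The state is a dict: "time": time; "qpos": joint angles; "qvel": joint speeds; "joint_efforts": joint torques, N m; "tool_pos": TCP position; "tool_rot": TCP orientation; "contact_force": force on the tool from outside, world axes, zero at the start; "torque": the same for the moment, N m; "opening": finger opening in m.
Only numpy, scipy, OpenCV 4.12 (cv2) and the standard library are available. Lean on these libraries where they do the work, as an engineer would, in place of code of your own. Each camera call takes 0.05 s, during which the arm holds its last target.

## Task

The hair clipper's battery is charged. Press the orange catch button on the white charging dock so the battery springs loose, slide it back along the rail and lift it out, then set it on the open end of the blue hair clipper's rail and slide it in, gently and without ramming it against the stop, until the clipper's catch clicks up behind it and holds it. Let go, and leave everything else on the dresser where it is.

Things in the scene. Friction and masses are not known exactly. Their poses are not given: they have to be found in the camera images.
- charger: White charging dock fixed to the dresser, grey rail on top, holding the battery at the start. Origin: table level, under the rail's centre line; +x along the rail in the sliding-in direction, from the open run-in to the orange button; +z up. Base 66 mm wide, x = -72 to +108 mm; rail floor 14 mm above the table. Clipper and dock have the same rail.
- clipper: Blue hair clipper fixed in its stand, black rail on top, empty at the start. Same frame, base and rail as the dock; steel blade beyond the button up to x = +170 mm, 26 mm high. The clipper's seat is adjustable: its tooth, spring plate, end stop and button sit together anywhere up to 10 mm nearer or deeper along x than stated, not measured, so feel for the end.
- charger_runin (a point): Point on the dock's rail floor, x = -52 mm: middle of the open run-in (bare floor, x = -72 to -31 mm), where a battery can be set down or lifted off. The battery can be lifted only when its front edge (20 mm before its centre) is back behind the funnel, x = -31 to -16 mm.
- clipper_runin (a point): Point on the clipper's rail floor, x = -52 mm: middle of its open run-in (bare floor, x = -72 to -31 mm). Set the battery down here (centre between x = -55 and -51), then slide it along +x through the funnel (x = -31 to -16 mm, narrowing from about 55 to 43 mm).
- clipper_mouth (a point): Point on the floor, x = -16 mm, where funnel ends and rail begins (to x = +42). Rail: side walls 43 mm apart inside (foot 40 mm), lips 33 mm apart inside, lips' underside 9 mm and tops 12 mm above the floor. Orange spring tooth in the floor, 4.5 mm tall, 16 mm wide: ramp from x = -13 to -3 mm, upright face at x = 0 towards the button. The dock's rail is the same.
- clipper_home (a point): Point on the floor at x = +20 mm, nominal place of the battery's centre when home (truly x = +10 to +30). Brass spring plate behind it pushes the battery back: 5 N when home, 3 N when 14 mm out, then nothing. Rigid end stop 2.5 mm deeper than home. Sliding takes a few N on the ramp and on the plate; after the click the push rises steeply at the stop. Over 30 N on the clipper is ramming.
- charger_home (a point): Point on the dock's floor at x = +20 mm, where the battery's centre is at the start, its back edge held by the tooth. When the button is pressed the spring plate pushes the battery about 8 to 14 mm back, where it stays loose above the tooth. A battery let go in the clipper before the click is pushed back likewise.
- charger_button (a point): Centre of the top of the dock's orange button: 30 x 32 mm pad at x = +77 mm, 36 mm above the table (surroundings 26 mm). Goes straight down 7 mm, 3 N rising to 5 N (1 or 2 N more at first, while the battery leans on the tooth); battery freed after about 5 mm; rigid stop at 7 mm. Press gently.
- battery: Battery, about 140 g: black foot 40 x 40 x 7 mm that runs under the rail's lips, on it a grey block 36 (x) x 28 (y) mm with a yellow band, 46 mm high in all. Origin: centre of the foot's underside; axes as the dock's at the start. Grasp from above across the block's y (28 mm), fingertips at least 15 mm above the foot's underside to pass over the lips. Half turned about z it fits as well.
- clipper_catch (a joint): How far the clipper's tooth and button are pushed down: 0 up, 0.007 fully down (m). About 0.0025 to 0.0045 while the battery's foot lies over the tooth; back to 0 when it has clicked up behind the battery, and 0 before the battery reaches it.
- charger_catch (a joint): How far the dock's button and tooth are pressed down: 0 up, 0.007 fully down (m).
- timer: Bystander: round white dial timer, 76 mm across, 61 mm high, with a red knob bar. Origin: centre of underside.
- owl: Bystander: white ceramic owl figurine, 64 mm across, 102 mm high. Origin: centre of underside.
- tumbler: Bystander: clear glass tumbler, 72 mm across, 95 mm high, empty. Origin: centre of underside.
- hair_tie_holder: Bystander: orange silicone hair tie holder, a post on a 68 mm disc, 84 mm high. Origin: centre of underside.
- tweezers_case: Bystander: stainless steel tweezers case, 100 x 28 x 14 mm, lying between dock and clipper. Origin: centre of underside.
- comb: Bystander: black comb, 150 x 33 x 5 mm, lying flat. Origin: near the middle of its underside.
- guard_tray: Bystander: small open wooden tray, 120 x 90 x 30 mm, empty. Origin: centre of underside.
Mind the look-alikes: they are no part of the job. Of the things that look like the clipper, take the one that is farthest from the robot's base at the start. There is more than one size of the battery; the job needs the smaller.

How it is judged:
By the outcome, as a careful person would: the job done as asked, in the order asked, and still so for the second after the job is handed in, with the robot touching nothing.
It also fails if it takes over 72 s, if anything falls off the work surface, if the arm or the gripper's body presses on something with over 40 N, if the wrist force passes 120 N, or if a joint passes its speed limit or range.

## Working session

There is one attempt and no reset: what is moved stays moved. The work goes in short steps, Python scripts to look and compute and a tool call to move; the robot and the scene stay as the last step left them, time stands still between calls to the robot, and variables do not carry over. Pictures are saved under pics/ and viewed, and the job is handed in when it is done.

Besides the shell and the picture viewer there is one more tool, called after "Call:" by a JSON object that holds its "method" and its "body". play_rows: Moves the arm, as the interface text tells. Its arguments: {"type":"object","properties":{"moves":{"type":"array"},"grip_force":{"type":"number"}},"required":["moves"]}

```bash
ls; mkdir -p pics
python3 - <<'E'
from cell import robot
import cv2
print(robot.observe())
for c in ("scene","top","wrist"):
    im=robot.read_camera(c); cv2.imwrite(f"pics/a_{c}.png",im[:,:,::-1])
    k=robot.get_calibration(c); print(c,k)
E
```

```text
pics
{'time': 0.0, 'qpos': array([ 1.02501654e+00,  3.42761295e-01,  1.52500830e+00,  1.30860522e-05,
        1.27541427e+00, -1.45993118e-01]), 'qvel': array([ 1.29581213e-03,  1.14929833e-04,  1.08756730e-03, -1.43245423e-03,
        5.64625737e-05,  8.19557388e-04]), 'joint_efforts': array([ 1.49581316e-03, -4.31244171e+01, -2.44233906e+01,  7.19831348e-02,
        5.55872067e-02, -8.16597230e-05]), 'tool_pos': array([0.20410002, 0.48326005, 0.226028  ]), 'tool_rot': array([-1.72465327,  1.56920507, -2.12444375]), 'contact_force': array([ 0.34979517, -0.15410602,  0.21533911]), 'torque': array([ 0.00020027, -0.0392953 ,  0.00726323]), 'opening': 0.09189322969775757}
scene {'mtx': array([[466.90946099,   0.        , 319.28116614],
       [  0.        , 466.90946099, 243.4850336 ],
       [  0.        ,   0.        ,   1.        ]]), 'view': array([[-0.85131802,  0.52458755, -0.00809559,  0.40393141],
       [-0.41271298, -0.66007793,  0.62766641,  0.17168143],
       [ 0.32392226,  0.53768488,  0.77844033, -1.32125245],
       [ 0.        ,  0.        ,  0.        ,  1.        ]])}
top {'mtx': array([[510.77280021,   0.        , 310.17960148],
       [  0.        , 510.77280021, 237.70276256],
       [  0.        ,   0.        ,   1.        ]]), 'view': array([[ 0.01680352, -0.99984485, -0.00528429,  0.00629517],
       [ 0.98524165,  0.01565724,  0.1704516 , -0.47640881],
       [-0.17034242, -0.00807049,  0.98535188, -1.21110792],
       [ 0.        ,  0.        ,  0.        ,  1.        ]])}
wrist {'mtx': array([[331.14483742,   0.        , 322.78407941],
       [  0.        , 331.14483742, 242.52602003],
       [  0.        ,   0.        ,   1.        ]]), 'view': array([[ 0.38844162,  0.92147175, -0.00170689, -0.52438662],
       [-0.88303864,  0.37170967, -0.28648678,  0.03558318],
       [-0.26335501,  0.11279064,  0.95808267, -0.39056046],
       [ 0.        ,  0.        ,  0.        ,  1.        ]])}
```

View pics/a_scene.png

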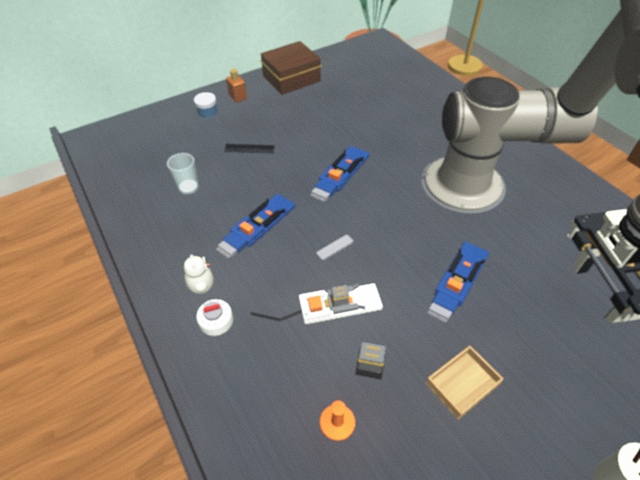

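View pics/a_top.png

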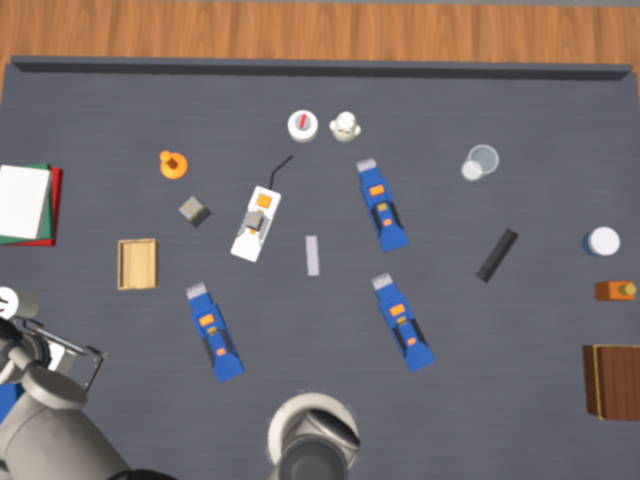

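View pics/a_wrist.png

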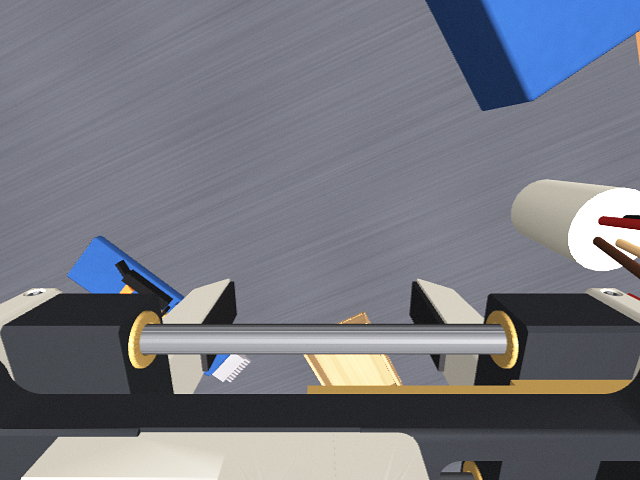

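The scene and top pictures show three blue clippers (top px 382,205; 402,322; 214,332), with the robot base at about (313,440). The farthest is at (382,205). There are two batteries: one in the dock (256,220) and one loose at (194,210). Next I'll crop close and measure.

```bash
cat > h.py <<'E'
import numpy as np, cv2
from cell import robot
def ray(c,px,K=None):
    k=K or robot.get_calibration(c); M=k["mtx"];V=k["view"]
    d=np.array([(px[0]-M[0,2])/M[0,0],-(px[1]-M[1,2])/M[1,1],-1.0])
    R=V[:3,:3]; return -R.T@V[:3,3], R.T@d
def plane(c,px,z,K=None):
    o,d=ray(c,px,K); return o+d*(z-o[2])/d[2]
def proj(c,P,K=None):
    k=K or robot.get_calibration(c); p=k["view"][:3,:3]@np.asarray(P)+k["view"][:3,3]
    M=k["mtx"]; return np.array([M[0,2]+M[0,0]*p[0]/-p[2], M[1,2]-M[1,1]*p[1]/-p[2]])
def tri(obs):  # list of (o,d)
    A=0;b=0;
    for o,d in obs:
        d=d/np.linalg.norm(d);Q=np.eye(3)-np.outer(d,d);A=A+Q;b=b+Q@o
    p=np.linalg.solve(A,b)
    return p,[np.linalg.norm((np.eye(3)-np.outer(d,d)/(d@d))@(p-o)) for o,d in obs]
E
python3 - <<'E'
from h import *
t=cv2.imread("pics/a_top.png"); s=cv2.imread("pics/a_scene.png")
a=cv2.resize(t[145:275,225:325],None,fx=4,fy=4,interpolation=3)
b=cv2.resize(t[145:275,340:440],None,fx=4,fy=4,interpolation=3)
cv2.imwrite("pics/b_top.png",np.hstack([a,b]))
a=cv2.resize(s[180:400,200:400],None,fx=3,fy=2.7,interpolation=3)
cv2.imwrite("pics/b_scene.png",a)
def fr(btn,oth,z=0.036):
    pass
# orange blobs
for c,im in(("top",t),("scene",s)):
    hsv=cv2.cvtColor(im,cv2.COLOR_BGR2HSV)
    m=cv2.inRange(hsv,(5,170,150),(18,255,255))
    n,l,st,ce=cv2.connectedComponentsWithStats(m)
    for i in range(1,n):
        if st[i,4]>8 : print(c,st[i,4],ce[i].round(1), plane(c,ce[i],0.036).round(4))
E
```

```text
top 344 [175.  162.7] [0.664 0.359 0.036]
top 45 [376.5 190.7] [ 0.5988 -0.1496  0.036 ]
top 20 [265.  203.2] [0.5625 0.128  0.036 ]
top 9 [252.7 230.9] [0.4919 0.1563 0.036 ]
top 292 [618.3 290.9] [ 0.3589 -0.7306  0.036 ]
top 35 [396.6 309.2] [ 0.3062 -0.1963  0.036 ]
top 16 [209.8 319.3] [0.2747 0.2515 0.036 ]
scene 53 [334.2 174.7] [ 0.3097 -0.188   0.036 ]
scene 44 [246.3 228.8] [ 0.6038 -0.1389  0.036 ]
scene 54 [453.2 286.3] [0.2811 0.2657 0.036 ]
scene 22 [315.2 308.6] [0.5772 0.1502 0.036 ]
scene 605 [333.9 419.4] [0.6721 0.3735 0.036 ]
scene 11 [351.4 429. ] [0.6541 0.4051 0.036 ]
```

View pics/b_top.png

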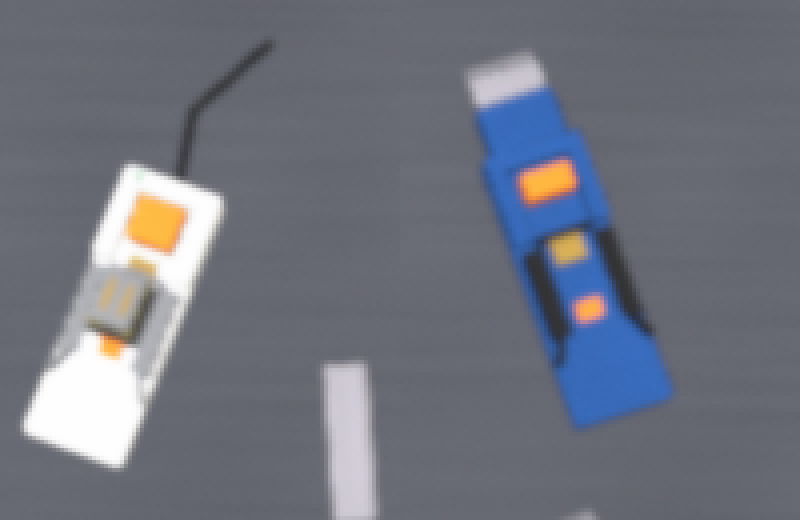

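View pics/b_scene.png

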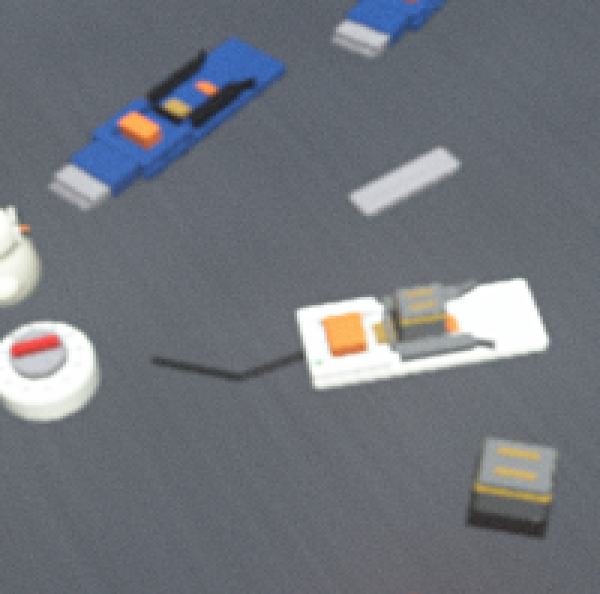

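```bash
cat >> h.py <<'E'
from scipy.spatial.transform import Rotation as Ro
def pose():
    s=robot.observe(); return np.array(s["tool_pos"]), Ro.from_euler("xyz",s["tool_rot"]).as_matrix(), s
def to(target, yaw_y=None):
    """target TCP world; yaw_y: world angle of tool y axis"""
    p,R,s=pose(); d=R.T@(np.asarray(target)-p)
    ang=np.degrees(np.arctan2(R[1,1],R[0,1]))
    print("t",round(s["time"],2),"p",p.round(4),"tool y ang",ang.round(2),"tilt x",R[:,0].round(4),"F",s["contact_force"].round(2),"open",round(s["opening"],4))
    out=(d*1000).round(1)
    if yaw_y is not None:
        # turn about tool x (down): positive turn -> y ang decreases
        t=-(yaw_y-ang); t=(t+90)%180-90
        a=np.radians(ang-t); y=np.array([np.cos(a),np.sin(a),0]); x=np.array([0,0,-1.]); 
        dd=np.array(target)-p
        print("turn",t.round(2),"delta after turn", (np.array([x@dd,y@dd,np.cross(x,y)@dd])*1000).round(1))
    print("delta mm tool",out)
E
python3 - <<'E'
from h import *
p,R,s=pose(); print(R.round(3))
k=robot.get_calibration("wrist");V=k["view"];o=-V[:3,:3].T@V[:3,3]
print("cam rel tool",(R.T@(o-p)).round(4), (R.T@V[:3,:3].T).round(3))
tail=plane("top",(243.7,257),0.014);head=plane("top",(268,190.5),0.026)
print("dock",tail,head,np.linalg.norm((head-tail)[:2]),np.degrees(np.arctan2(*(head-tail)[1::-1])))
tail=plane("top",(340+225/4,145+410/4),0.014);b=plane("top",(377,190.7),0.036)
print("clip",tail,b,np.linalg.norm((b-tail)[:2]),np.degrees(np.arctan2(*(b-tail)[1::-1])))
for l in("battery","charger","clipper","owl","timer","tweezers_case","tumbler"):
  print(l,[(np.round(d["point"]),round(d["score"],2)) for d in robot.spot_in("top",l)][:4])
to((0.47,0.0,0.3),0)
E
```

```text
[[-0.001  0.389  0.921]
 [-0.001  0.921 -0.389]
 [-1.    -0.001 -0.   ]]
cam rel tool [-1.573e-01  1.000e-04 -7.820e-02] [[ 0.001  0.287 -0.958]
 [ 1.    -0.001  0.   ]
 [-0.001 -0.958 -0.287]]
dock [0.42950466 0.17901289 0.014     ] [0.59794245 0.12261486 0.026     ] 0.1776289056031716 -18.51209409442791
clip [ 0.45951132 -0.20076492  0.014     ] [ 0.59893542 -0.15084114  0.036     ] 0.1480927535186425 19.70099061294035
battery [(array([194., 211.]), 0.7), (array([258., 220.]), 0.59)]
charger [(array([263., 227.]), 0.77)]
clipper [(array([400., 326.]), 0.97), (array([379., 206.]), 0.95), (array([214., 336.]), 0.67)]
owl [(array([345., 123.]), 0.87)]
timer [(array([304., 128.]), 0.89)]
tweezers_case [(array([313., 254.]), 0.61)]
tumbler [(array([479., 161.]), 0.86)]
t 0.5 p [0.2043 0.4836 0.2267] tool y ang 67.09 tilt x [-0.  0. -1.] F [-0.53  0.41 -0.88] open 0.0916
turn 67.09 delta after turn [-73.3 265.7 483.6]
delta mm tool [ -73.3 -342.   433. ]
```

Run:
```python
from h import *
to((0.59,0.125,0.22),71.5)
```

```text
t 0.5 p [0.2043 0.4836 0.2267] tool y ang 67.09 tilt x [-0.  0. -1.] F [-0.53  0.41 -0.88] open 0.0916
turn -4.41 delta after turn [   6.7 -217.7  479.5]
delta mm tool [   6.7 -180.2  494.9]
```

Call:
{"method": "play_rows", "body": {"moves": [[[0, 0, 0, -4.4, 1], [0.001, -0.02, 0.044, 0, 1], [0.001, -0.02, 0.044, 0, 1], [0.001, -0.02, 0.044, 0, 1], [0.001, -0.02, 0.044, 0, 1], [0.001, -0.02, 0.044, 0, 1], [0.001, -0.02, 0.044, 0, 1], [0.001, -0.02, 0.044, 0, 1], [0.001, -0.02, 0.044, 0, 1], [0.001, -0.02, 0.044, 0, 1]]]}}

```text
time: 1.5
tool_pos: [0.5313, 0.1843, 0.2181]
tool_rot: [1.368, 1.566, 1.061]
contact_force: [-0.2, -0.0, 0.2]
opening: 0.0921
```

Run:
```python
from h import *
to((0.59,0.125,0.22),71.5)
```

```text
t 1.5 p [0.5313 0.1843 0.2181] tool y ang 72.39 tilt x [ 0.0025  0.0045 -1.    ] F [-0.19 -0.03  0.2 ] open 0.0921
turn 0.89 delta after turn [ -1.9 -37.6  74.5]
delta mm tool [ -2.  -38.8  73.9]
```

Call:
{"method": "play_rows", "body": {"moves": [[[0, -0.02, 0.04, 0, 1], [0, -0.018, 0.034, 0.9, 1], [0, 0, 0, 0, 1], [0, 0, 0, 0, 1], [0, 0, 0, 0, 1], [0, 0, 0, 0, 1], [0, 0, 0, 0, 1], [0, 0, 0, 0, -1], [0, 0, 0, 0, -1], [0, 0, 0, 0, -1]]]}}

```text
time: 2.5
tool_pos: [0.5936, 0.1213, 0.2174]
tool_rot: [1.314, 1.566, 0.989]
contact_force: [-0.3, 0.3, -0.3]
opening: 0.0725
```

Run:
```python
from h import *
to((0.59,0.125,0.22),71.5)
im=robot.read_camera("wrist"); cv2.imwrite("pics/c1.png",im[:,:,::-1])
import pickle; pickle.dump(robot.get_calibration("wrist"),open("c1.pkl","wb"))
```

```text
t 2.5 p [0.5936 0.1213 0.2174] tool y ang 71.34 tilt x [ 0.0027  0.0042 -1.    ] F [-0.3   0.28 -0.35] open 0.0725
turn -0.16 delta after turn [-2.6  2.4 -4.6]
delta mm tool [-2.6  2.4 -4.6]
```

View pics/c1.png

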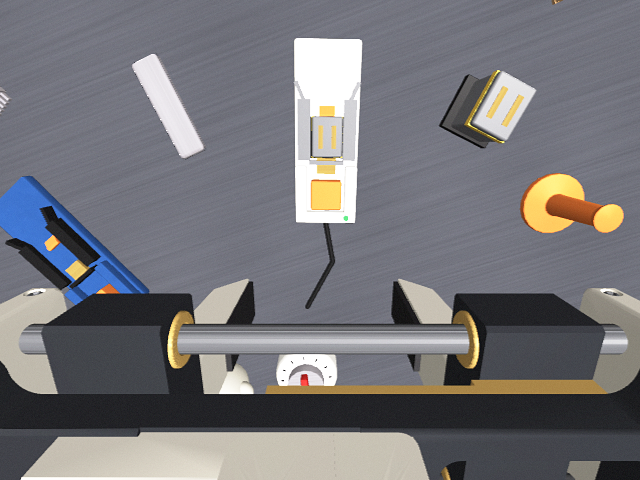

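Dock with the smaller battery sits upright in the wrist view: tail edge row 39, button (326,194), battery block (326,135). The loose battery at (500,105) is clearly bigger. Now a finer measurement.

Run:
```python
from h import *
im=cv2.imread("pics/c1.png")
a=cv2.resize(im[30:230,270:380],None,fx=5,fy=3,interpolation=cv2.INTER_CUBIC)
a=cv2.resize(im[30:130,280:380],None,fx=6,fy=6,interpolation=3);cv2.imwrite("pics/c1a.png",a)
a=cv2.resize(im[130:230,280:380],None,fx=6,fy=6,interpolation=3);cv2.imwrite("pics/c1b.png",a)
```

```text
(no output)
```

View pics/c1a.png

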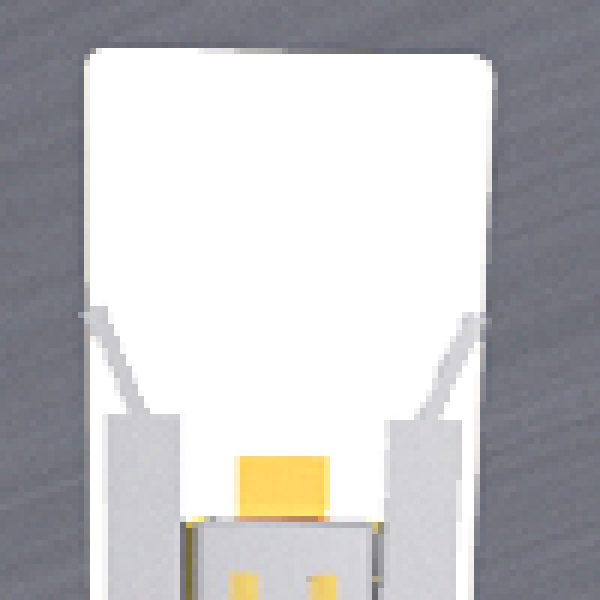

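View pics/c1b.png

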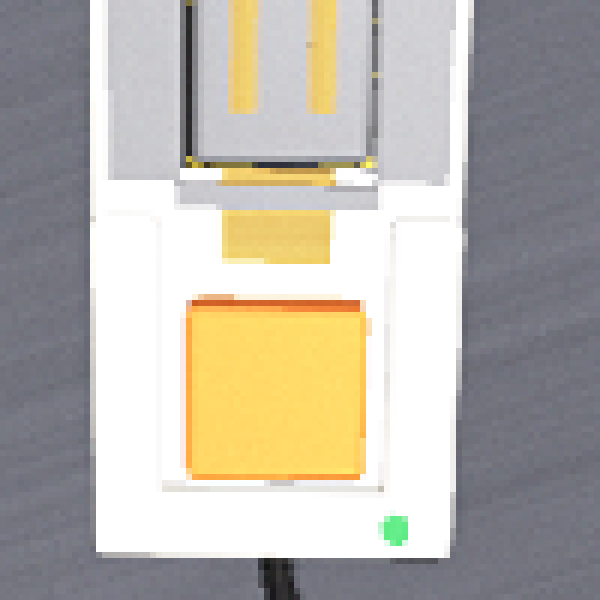

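```bash
cat >> h.py <<'E'
from scipy.optimize import least_squares
def fit(c,K,pts,x0,axes=None):
    # pts: (u,v,X,Y,Z) ; nan skip
    P=np.array(pts,float)
    def f(q,full=False):
        c0,s0=np.cos(q[2]),np.sin(q[2]); r=[]
        for u,v,X,Y,Z in P:
            w=np.array([q[0]+c0*X-s0*Y,q[1]+s0*X+c0*Y,Z+q[3]])
            p=proj(c,w,K)
            r+= [0 if np.isnan(u) else p[0]-u, 0 if np.isnan(v) else p[1]-v]
        return np.array(r)
    s=least_squares(f,x0); print("fit xyz",s.x[[0,1,3]].round(4),"yaw",np.degrees(s.x[2]).round(2)); print(f(s.x).reshape(-1,2).round(1).tolist()); return s.x
E
cat > f1.py <<'E'
from h import *
import pickle
K=pickle.load(open("c1.pkl","rb")); n=np.nan
A=lambda u,v:((u+.5)/6-.5+280 ,(v+.5)/6-.5+30)
B=lambda u,v:((u+.5)/6-.5+280 ,(v+.5)/6-.5+130)
pts=[(*A(87,47),-.072,-.033,.014),(*A(495,54),-.072,.033,.014),
(*A(236,456),-.013,-.008,.014),(*A(329,456),-.013,.008,.014),
(*A(181,415),-.016,-.0165,.026),(*A(386,420),-.016,.0165,.026),
(*B(190,312),.062,-.016,.036),(*B(363,312),.062,.016,.036),(*B(190,474),.092,-.016,.036),(*B(363,474),.092,.016,.036),
(*B(97,553),.108,-.033,.026),(*B(451,557),.108,.033,.026)]
q=fit("wrist",K,pts,[.498,.156,-.32,0]); np.save("dock.npy",q)
E
python3 f1.py
```

```text
fit xyz [ 0.4972  0.159  -0.0051] yaw -19.36
[[-0.2, 0.9], [-0.4, 0.9], [0.1, -1.5], [0.2, -1.2], [0.6, 0.6], [-0.2, 0.3], [-0.9, -1.2], [1.4, -0.8], [-1.0, 0.7], [0.6, 1.1], [-0.8, 0.0], [0.5, 0.1]]
```

Run:
```python
from h import *
to((0.5698,0.1335,0.11),70.64)
```

```text
t 2.55 p [0.5936 0.1213 0.2174] tool y ang 71.34 tilt x [ 0.0027  0.0042 -1.    ] F [-0.55  0.02  0.24] open 0.0683
turn 0.7 delta after turn [107.4   3.7 -26.6]
delta mm tool [107.3   3.5 -26.6]
```

Call:
{"method": "play_rows", "body": {"moves": [[[0.03, 0.001, -0.008, 0.7, -1], [0.04, 0.001, -0.01, 0, -1], [0.03, 0.001, -0.008, 0, -1], [0.007, 0, 0, 0, -1], [0, 0, 0, 0, -1], [0, 0, 0, 0, -1], [0, 0, 0, 0, -1], [0, 0, 0, 0, -1], [0, 0, 0, 0, -1], [0, 0, 0, 0, -1]]]}}

```text
time: 3.55
tool_pos: [0.5763, 0.1332, 0.1153]
tool_rot: [0.608, 1.551, 0.269]
contact_force: [-1.2, 0.2, 0.2]
opening: 0.0005
```

Run:
```python
from h import *
to((0.5698,0.1335,0.11),70.64)
im=robot.read_camera("wrist"); cv2.imwrite("pics/c2.png",im[:,:,::-1])
import pickle; pickle.dump(robot.get_calibration("wrist"),open("c2.pkl","wb"))
```

```text
t 3.55 p [0.5763 0.1332 0.1153] tool y ang 70.58 tilt x [ 0.0191  0.0053 -0.9998] F [-1.2   0.17  0.21] open 0.0005
turn -0.06 delta after turn [ 5.3 -1.8 -6.2]
delta mm tool [ 5.2 -1.9 -6.3]
```

View pics/c2.png

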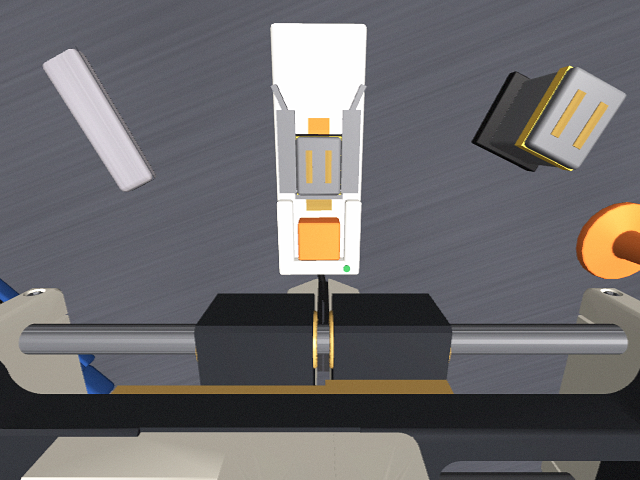

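Run:
```python
from h import *
im=cv2.imread("pics/c2.png")
a=cv2.resize(im[15:115,260:380],None,fx=6,fy=6,interpolation=3);cv2.imwrite("pics/c2a.png",a)
a=cv2.resize(im[115:215,260:380],None,fx=6,fy=6,interpolation=3);cv2.imwrite("pics/c2b.png",a)
a=cv2.resize(im[190:290,260:380],None,fx=6,fy=6,interpolation=3);cv2.imwrite("pics/c2c.png",a)
```

```text
(no output)
```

View pics/c2a.png

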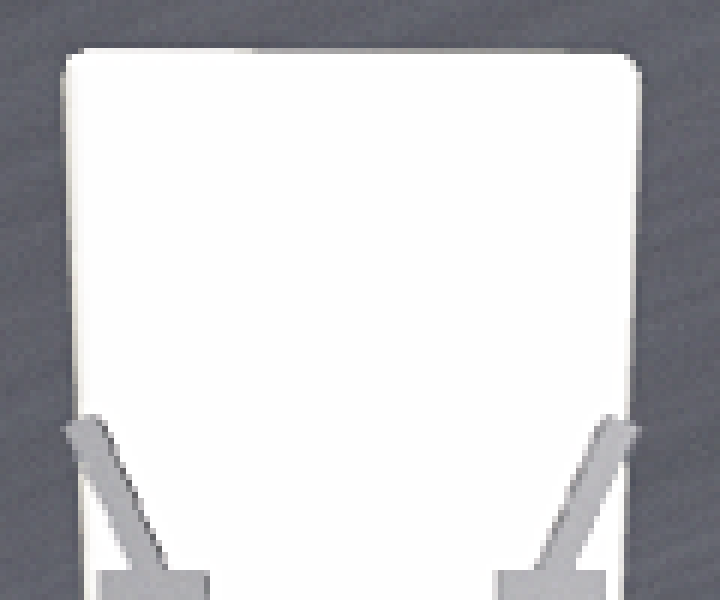

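View pics/c2b.png

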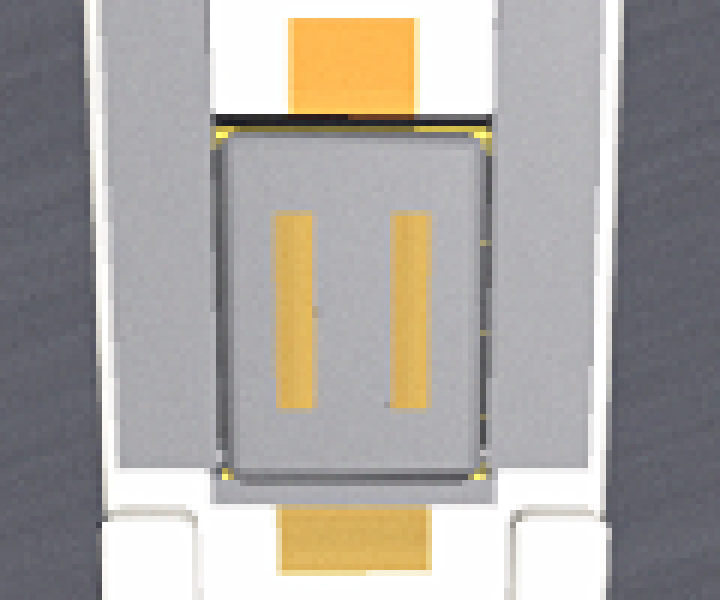

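View pics/c2c.png

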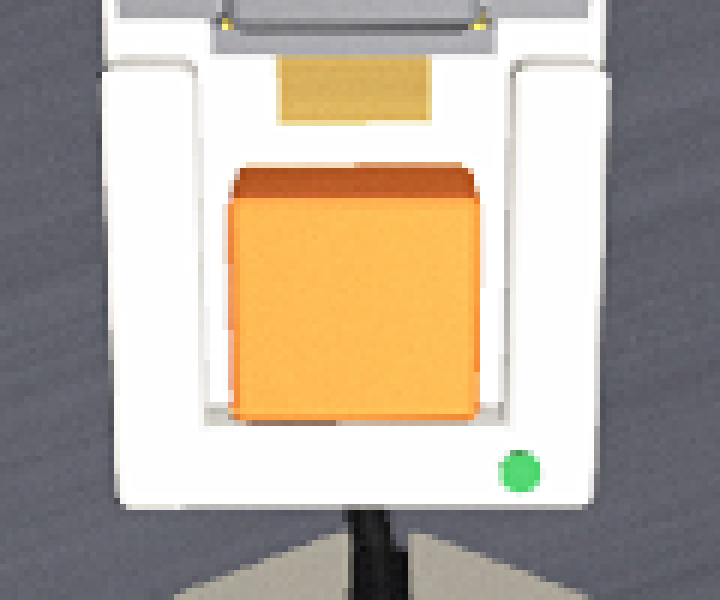

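```bash
cat > f2.py <<'E'
from h import *
import pickle
K1=pickle.load(open("c1.pkl","rb"));K2=pickle.load(open("c2.pkl","rb")); n=np.nan
m=lambda u,v,a,b:((u+.5)/6-.5+a,(v+.5)/6-.5+b)
A=lambda u,v:m(u,v,280,30)
B=lambda u,v:m(u,v,280,130)
C=lambda u,v:m(u,v,260,15)
D=lambda u,v:m(u,v,260,115)
E=lambda u,v:m(u,v,260,190)
p1=[(*A(87,47),-.072,-.033,.014),(*A(495,54),-.072,.033,.014),
(*A(236,456),-.013,-.008,.014),(*A(329,456),-.013,.008,.014),
(*A(181,415),-.016,-.0165,.026),(*A(386,420),-.016,.0165,.026),
(*B(277,393),.077,0,.036),
(*B(97,553),.108,-.033,.026),(*B(451,557),.108,.033,.026)]
p2=[(*C(66,50),-.072,-.033,.014),(*C(640,50),-.072,.033,.014),
(*D(289,18),-.013,-.008,.014),(*D(418,18),-.013,.008,.014),
(*C(209,571),-.016,-.0165,.026),(*C(496,571),-.016,.0165,.026),
(*D(214,468),.042,-.0165,.026),(*D(490,468),.042,.0165,.026),
(*E(355,306),.077,0,.036),
(*E(117,507),.108,-.033,.026),(*E(594,507),.108,.033,.026)]
bt=[(*D(224,138),.002,-.014,.060),(*D(483,138),.002,.014,.060),(*D(230,470),.038,-.014,.060),(*D(480,470),.038,.014,.060)]
if __name__=="__main__":
    fit("wrist",K1,p1,[.498,.156,-.32,0]); q=fit("wrist",K2,p2,[.498,.156,-.32,0])
    def f(q):
        r=[]
        for K,P in((K1,p1),(K2,p2)):
            for u,v,X,Y,Z in P:
                c0,s0=np.cos(q[2]),np.sin(q[2]);r+=list(proj("wrist",[q[0]+c0*X-s0*Y,q[1]+s0*X+c0*Y,Z+q[3]],K)-(u,v))
        return r
    s=least_squares(f,[.498,.156,-.32,0]); print(s.x,np.degrees(s.x[2]),np.round(s.fun,1)); np.save("dock.npy",s.x)
    fit("wrist",K2,bt,[.498,.156,-.32,0])
    for X,Z in((.077,.036),(.02,.06)):
        c0,s0=np.cos(s.x[2]),np.sin(s.x[2]);print(s.x[0]+c0*X,s.x[1]+s0*X)
E
python3 f2.py
```

```text
fit xyz [ 0.4972  0.159  -0.0043] yaw -19.38
[[-0.2, 0.7], [-0.3, 0.7], [0.1, -1.5], [0.2, -1.3], [0.6, 0.5], [-0.1, 0.2], [-0.0, 0.3], [-0.8, 0.2], [0.6, 0.2]]
fit xyz [ 0.4973  0.1589 -0.0038] yaw -19.48
[[-0.6, 0.4], [0.3, 1.0], [-0.1, -1.8], [0.1, -1.7], [0.4, 0.4], [-0.3, 0.5], [1.4, 0.3], [-0.8, 0.3], [-0.1, 0.7], [-1.0, -0.0], [0.7, -0.2]]
[ 0.49729939  0.15888558 -0.33941283 -0.00384547] -19.44692276803207 [-0.3  0.6 -0.2  0.7  0.  -1.5  0.2 -1.2  0.5  0.5 -0.1  0.2 -0.2  0.4
 -1.1  0.3  0.4  0.5 -0.6  0.4  0.2  0.9 -0.1 -1.8  0.1 -1.7  0.5  0.4
 -0.2  0.5  1.5  0.3 -0.7  0.3  0.   0.6 -0.8 -0.1  0.8 -0.3]
fit xyz [ 0.4975  0.1588 -0.0138] yaw -19.36
[[-0.0, -0.1], [0.0, -0.1], [0.2, 0.1], [-0.3, 0.0]]
0.5699065612407315 0.1332497006172732
0.5161583932255117 0.15222690892112298
```

Call:
{"method": "play_rows", "body": {"moves": [[[0.008, 0, -0.006, 0, -1], [0.01, -0.001, 0, 0, -1], [0.01, 0, 0, 0, -1], [0.01, 0, 0, 0, -1], [0.01, 0, 0, 0, -1], [0.008, 0, 0, 0, -1], [0.006, 0, 0, 0, -1], [0.004, 0, 0, 0, -1], [0, 0, 0, 0, -1], [0, 0, 0, 0, -1]]]}}

```text
time: 4.6
tool_pos: [0.5701, 0.1346, 0.0417]
tool_rot: [0.639, 1.554, 0.3]
contact_force: [-0.1, 1.3, 0.4]
opening: 0.0003
```

Run:
```python
from h import *
to((0.57,0.1333,0.031),70.55)
```

```text
t 4.6 p [0.5701 0.1346 0.0417] tool y ang 70.58 tilt x [ 0.0161  0.005  -0.9999] F [-0.14  1.34  0.41] open 0.0003
turn 0.03 delta after turn [10.7 -1.3  0.3]
delta mm tool [10.7 -1.4  0.2]
```

Call:
{"method": "play_rows", "body": {"moves": [[[0.002, -0.001, 0, 0, -1], [0.002, 0, 0, 0, -1], [0.001, 0, 0, 0, -1], [0.001, 0, 0, 0, -1], [0.001, 0, 0, 0, -1], [0.001, 0, 0, 0, -1], [0.001, 0, 0, 0, -1], [0, 0, 0, 0, -1], [0, 0, 0, 0, -1], [0, 0, 0, 0, -1]]]}}

```text
time: 5.6
tool_pos: [0.5708, 0.1337, 0.0344]
tool_rot: [0.599, 1.551, 0.26]
contact_force: [-1.1, -0.5, 1.9]
opening: 0.0008
```

Run:
```python
from h import *
to((0.57,0.1333,0.031),70.55)
im=robot.read_camera("wrist"); cv2.imwrite("pics/c3.png",im[:,:,::-1])
```

```text
t 5.6 p [0.5708 0.1337 0.0344] tool y ang 70.59 tilt x [ 0.0194  0.0052 -0.9998] F [-1.05 -0.46  1.86] open 0.0008
turn 0.04 delta after turn [ 3.4 -0.6 -0.7]
delta mm tool [ 3.4 -0.7 -0.7]
```

View pics/c3.png

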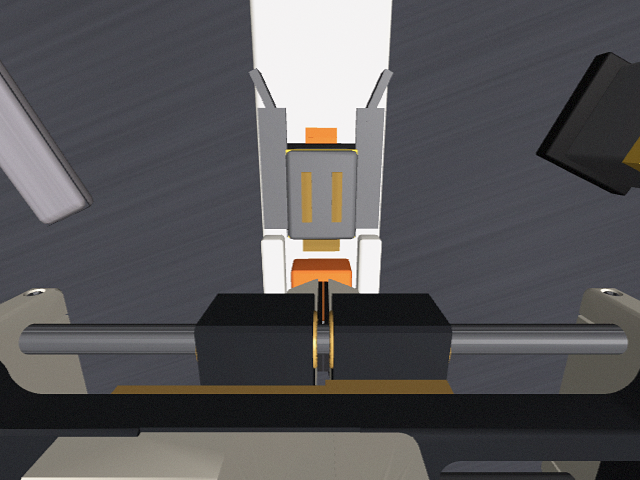

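Fingertips (322,285) are on the orange button, first contact is about 2 N, and the battery has not moved yet (block back edge at row 148). I'll press further.

Call:
{"method": "play_rows", "body": {"moves": [[[0.0015, 0, 0, 0, -1], [0.0015, 0, 0, 0, -1], [0.0015, 0, 0, 0, -1], [0.0015, 0, 0, 0, -1], [0.001, 0, 0, 0, -1], [0.001, 0, 0, 0, -1], [0.001, 0, 0, 0, -1], [0, 0, 0, 0, -1], [0, 0, 0, 0, -1], [0, 0, 0, 0, -1]]]}}

```text
time: 6.65
tool_pos: [0.5711, 0.1338, 0.0296]
tool_rot: [0.572, 1.549, 0.233]
contact_force: [-1.3, -1.4, 4.6]
opening: 0.0007
```

Run:
```python
from h import *
to((0.57,0.1333,0.031),70.55)
im=robot.read_camera("wrist"); cv2.imwrite("pics/c4.png",im[:,:,::-1])
```

```text
t 6.65 p [0.5711 0.1338 0.0296] tool y ang 70.62 tilt x [ 0.0213  0.0051 -0.9998] F [-1.35 -1.39  4.63] open 0.0007
turn 0.07 delta after turn [-1.4 -0.8 -0.9]
delta mm tool [-1.4 -0.8 -0.8]
```

View pics/c4.png

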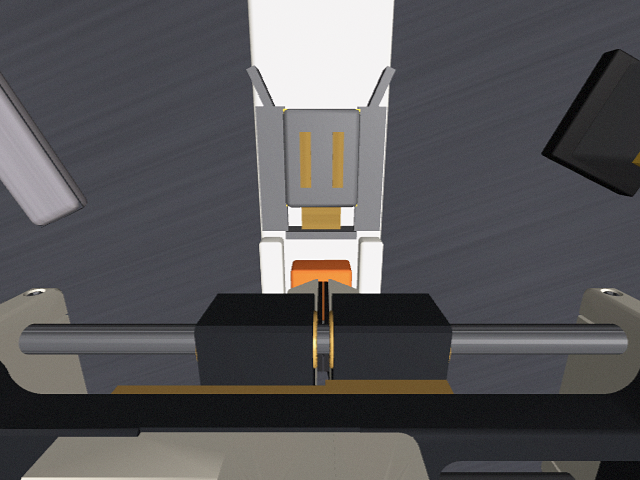

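The battery sprung back (block now rows 108–205). Lift and look.

Call:
{"method": "play_rows", "body": {"moves": [[[-0.005, 0, 0, 0, -1], [-0.012, 0, 0, 0, -1], [-0.015, 0, 0, 0, -1], [-0.015, 0, 0, 0, 0], [-0.012, 0, 0, 0, 0], [-0.008, 0, 0, 0, 0], [0, 0, 0, 0, 0], [0, 0, 0, 0, 0], [0, 0, 0, 0, 0], [0, 0, 0, 0, 0]]]}}

```text
time: 7.7
tool_pos: [0.5694, 0.1334, 0.0993]
tool_rot: [0.596, 1.551, 0.257]
contact_force: [0.3, 0.1, 1.5]
opening: 0.0455
```

Run:
```python
from h import *
to((0.505,0.156,0.036),70.55)
im=robot.read_camera("wrist"); cv2.imwrite("pics/c5.png",im[:,:,::-1])
import pickle; pickle.dump(robot.get_calibration("wrist"),open("c5.pkl","wb"))
cv2.imwrite("pics/c5a.png",cv2.resize(im[60:180,250:390,::-1],None,fx=5,fy=5,interpolation=3))
```

```text
t 7.7 p [0.5694 0.1334 0.0993] tool y ang 70.61 tilt x [ 0.0196  0.0052 -0.9998] F [0.27 0.13 1.53] open 0.0455
turn 0.06 delta after turn [ 63.3  -0.1 -68.2]
delta mm tool [ 62.1  -0.8 -69.3]
```

View pics/c5.png

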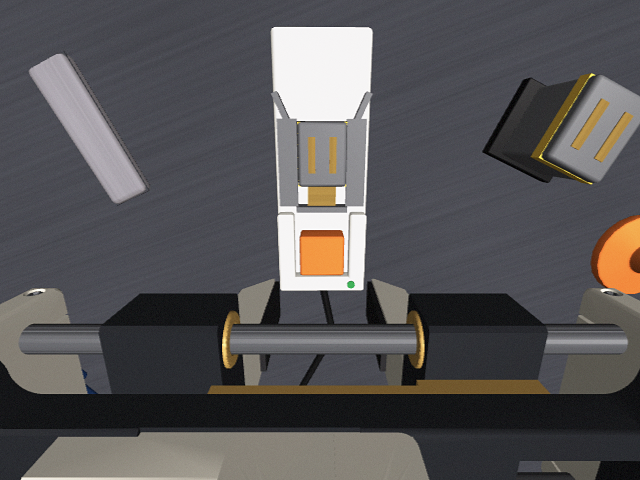

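View pics/c5a.png

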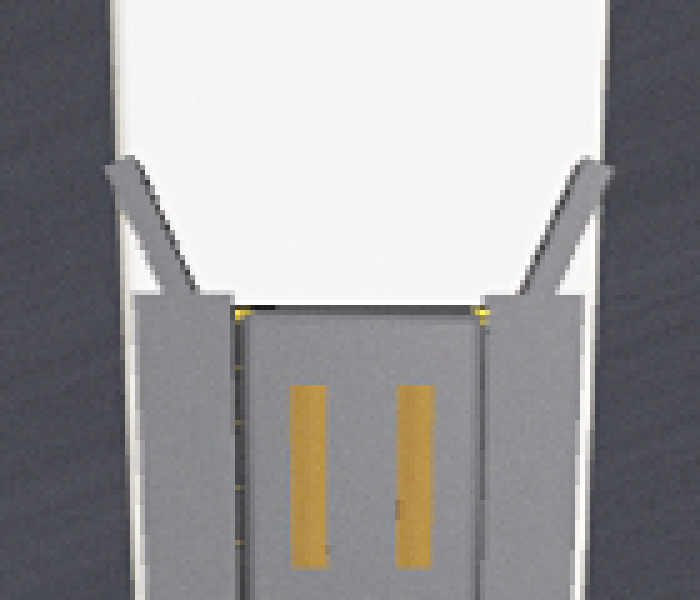

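Run:
```python
from h import *
import pickle;K=pickle.load(open("c5.pkl","rb"));q=np.load("dock.npy")
for z in(.06,.055):
    P=plane("wrist",(322.3,154),z,K); d=P[:2]-q[:2];c,s=np.cos(q[2]),np.sin(q[2]);print(P,d@[c,s]*1e3,d@[-s,c]*1e3)
P=q[:2]+0.007*np.array([c,s]);print(P)
to((*P,0.036),70.55)
```

```text
[0.50163585 0.15744888 0.06      ] 4.567393600904081 0.0890138293608855
[0.50186872 0.15741655 0.055     ] 4.797738454207272 0.13606065829016686
[0.50390004 0.15655504]
t 7.75 p [0.5693 0.1334 0.0992] tool y ang 70.6 tilt x [ 0.0194  0.0052 -0.9998] F [-1.37 -0.33 -0.49] open 0.046
turn 0.05 delta after turn [ 63.2   0.  -69.4]
delta mm tool [ 62.1  -0.6 -70.4]
```

Call:
{"method": "play_rows", "body": {"moves": [[[0, 0, -0.012, 0, 0], [0, 0, -0.018, 0, 0], [0, 0, -0.018, 0, 0], [0, 0, -0.014, 0, 0], [0, 0, -0.008, 0, 0], [0, 0, 0, 0, 0], [0.008, 0, 0, 0, 0], [0.008, 0, 0, 0, 0], [0, 0, 0, 0, 0], [0, 0, 0, 0, 0]]]}}

```text
time: 8.75
tool_pos: [0.5022, 0.1563, 0.0773]
tool_rot: [0.602, 1.554, 0.262]
contact_force: [-0.6, -0.6, -0.2]
opening: 0.0455
```

Run:
```python
from h import *
to((0.502,0.1572,0.035),70.55)
```

```text
t 8.75 p [0.5022 0.1563 0.0773] tool y ang 70.51 tilt x [ 0.0159  0.0043 -0.9999] F [-0.55 -0.62 -0.21] open 0.0455
turn -0.04 delta after turn [42.3  0.7 -0.5]
delta mm tool [42.3  0.3 -1.1]
```

Call:
{"method": "play_rows", "body": {"moves": [[[0.008, 0.0005, 0, 0, 0], [0.01, 0, 0, 0, 0], [0.01, 0, 0, 0, 0], [0.007, 0, 0, 0, 0], [0.004, 0, 0, 0, 0], [0, 0, 0, 0, 0], [0, 0, 0, 0, -1], [0, 0, 0, 0, -1], [0, 0, 0, 0, -1], [0, 0, 0, 0, -1]]], "grip_force": 15}}

```text
time: 9.75
tool_pos: [0.5034, 0.1567, 0.0343]
tool_rot: [0.601, 1.555, 0.261]
contact_force: [0.9, 0.6, -5.2]
opening: 0.0279
```

Run:
```python
from h import *
to((0.502,0.1572,0.035),70.55)
```

```text
t 9.75 p [0.5034 0.1567 0.0343] tool y ang 70.48 tilt x [ 0.0155  0.0041 -0.9999] F [ 0.94  0.63 -5.2 ] open 0.0279
turn -0.07 delta after turn [-0.7 -0.1 -1.5]
delta mm tool [-0.7 -0.  -1.5]
```

Call:
{"method": "play_rows", "body": {"moves": [[[0, 0, -0.005, 0, -1], [0, 0, -0.008, 0, -1], [-0.0002, 0, -0.01, 0, -1], [-0.0002, 0, -0.01, 0, -1], [-0.0002, 0, -0.01, 0, -1], [-0.0002, 0, -0.008, 0, -1], [0, 0, -0.005, 0, -1], [0, 0, 0, 0, -1], [0, 0, 0, 0, -1], [0, 0, 0, 0, -1]]]}}

```text
time: 10.75
tool_pos: [0.4447, 0.1775, 0.0348]
tool_rot: [0.606, 1.555, 0.266]
contact_force: [0.3, 0.1, -1.7]
opening: 0.0278
```

Run:
```python
from h import *
q=np.load("dock.npy");c,s=np.cos(q[2]),np.sin(q[2])
to((*(q[:2]-.055*np.array([c,s])),0.035),70.55)
im=robot.read_camera("wrist"); cv2.imwrite("pics/c6.png",im[:,:,::-1])
im=robot.read_camera("scene"); cv2.imwrite("pics/c6s.png",cv2.resize(im[220:380,220:420,::-1],None,fx=3,fy=3))
```

```text
t 10.75 p [0.4447 0.1775 0.0348] tool y ang 70.54 tilt x [ 0.0152  0.0041 -0.9999] F [ 0.26  0.08 -1.71] open 0.0278
turn -0.01 delta after turn [-0.2 -0.   0.7]
delta mm tool [-0.2 -0.   0.7]
```

View pics/c6.png

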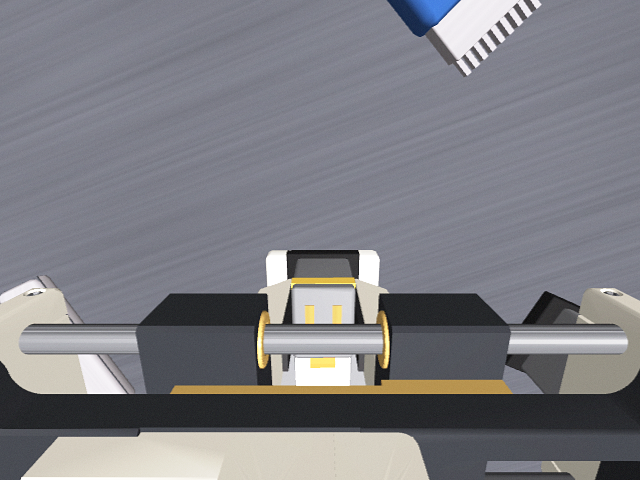

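View pics/c6s.png

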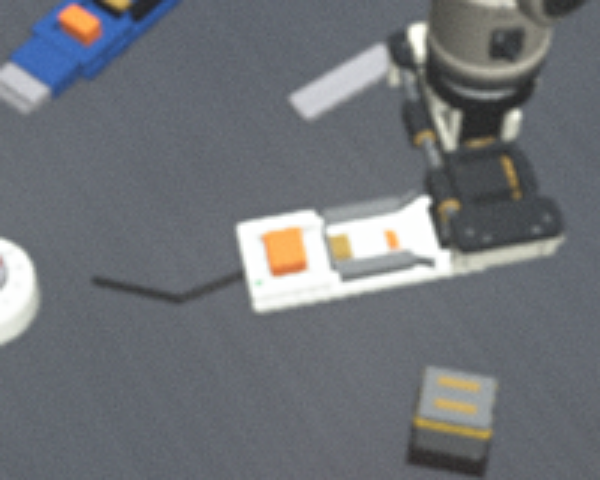

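Call:
{"method": "play_rows", "body": {"moves": [[[-0.005, 0, 0, 0, -1], [-0.012, 0, 0, 0, -1], [-0.02, 0, 0, 0, -1], [-0.02, 0, 0, 0, -1], [-0.02, 0, 0, 0, -1], [-0.02, 0, 0, 0, -1], [-0.02, 0, 0, 0, -1], [-0.015, 0, 0, 0, -1], [-0.008, 0, 0, 0, -1], [0, 0, 0, 0, -1]]]}}

```text
time: 11.85
tool_pos: [0.4436, 0.1755, 0.1823]
tool_rot: [0.595, 1.555, 0.252]
contact_force: [0.4, -0.3, -1.2]
opening: 0.0276
```

Run:
```python
from h import *
to((.62,-.143,0.18),109.7)
```

```text
t 11.85 p [0.4436 0.1755 0.1823] tool y ang 70.37 tilt x [ 0.0154  0.004  -0.9999] F [ 0.45 -0.34 -1.19] open 0.0276
turn -39.33 delta after turn [   2.3 -359.3   58.7]
delta mm tool [   3.8 -240.8  273.1]
```

Turn first (slowly), then translate.

Call:
{"method": "play_rows", "body": {"moves": [[[0, 0, 0, -4, -1], [0, 0, 0, -5, -1], [0, 0, 0, -5, -1], [0, 0, 0, -5, -1], [0, 0, 0, -5, -1], [0, 0, 0, -5, -1], [0, 0, 0, -5, -1], [0, 0, 0, -3, -1], [0, -0.01, 0.002, -1, -1], [0, -0.02, 0.004, 0, -1]]]}}

```text
time: 12.85
tool_pos: [0.4543, 0.1486, 0.1736]
tool_rot: [1.611, 1.569, 1.962]
contact_force: [0.9, -0.4, -0.7]
opening: 0.0283
```

Call:
{"method": "play_rows", "body": {"moves": [[[0, -0.03, 0.005, 0, -1], [0, -0.035, 0.006, 0, -1], [0, -0.035, 0.006, 0, -1], [0, -0.035, 0.006, 0, -1], [0, -0.035, 0.006, 0, -1], [0, -0.035, 0.006, 0, -1], [0, -0.035, 0.006, 0, -1], [0, -0.03, 0.005, 0, -1], [0, -0.02, 0.003, 0, -1], [0, 0, 0, 0, -1]]]}}

```text
time: 13.85
tool_pos: [0.6011, -0.1193, 0.1595]
tool_rot: [2.56, 1.552, 2.91]
contact_force: [-0.1, 0.4, -1.4]
opening: 0.0283
```

Run:
```python
from h import *
to((.62,-.143,0.18),109.7)
```

```text
t 13.85 p [ 0.6011 -0.1193  0.1595] tool y ang 110.02 tilt x [-0.018   0.0042 -0.9998] F [-0.1   0.44 -1.39] open 0.0283
turn 0.32 delta after turn [-20.5 -28.7   9.8]
delta mm tool [-21.  -28.6   9.3]
```

Call:
{"method": "play_rows", "body": {"moves": [[[-0.008, -0.01, 0.003, 0, -1], [-0.008, -0.01, 0.003, 0, -1], [-0.004, -0.008, 0.003, 0, -1], [0, 0, 0, 0, -1], [0, 0, 0, 0, -1], [0, 0, 0, 0, -1], [0, 0, 0, 0, -1], [0, 0, 0, 0, -1], [0, 0, 0, 0, -1], [0, 0, 0, 0, -1]]]}}

```text
time: 14.85
tool_pos: [0.6157, -0.1382, 0.1729]
tool_rot: [2.464, 1.538, 2.815]
contact_force: [-0.4, 0.7, -1.3]
opening: 0.0278
```

Run:
```python
from h import *
import pickle
to((.62,-.143,0.18),109.7)
im=robot.read_camera("wrist"); cv2.imwrite("pics/d1.png",im[:,:,::-1])
pickle.dump(robot.get_calibration("wrist"),open("d1.pkl","wb"))
```

```text
t 14.85 p [ 0.6157 -0.1382  0.1729] tool y ang 110.11 tilt x [-0.0306  0.0104 -0.9995] F [-0.45  0.69 -1.31] open 0.0278
turn 0.41 delta after turn [-7.1 -5.9  2.5]
delta mm tool [-7.3 -5.8  2.3]
```

View pics/d1.png

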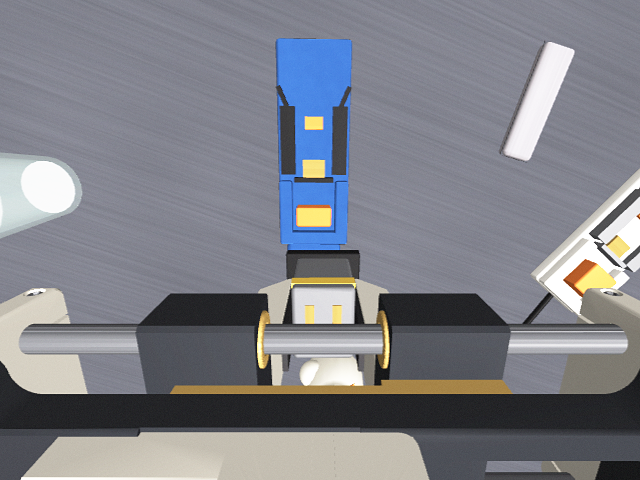

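Run:
```python
from h import *
im=cv2.imread("pics/d1.png")
cv2.imwrite("pics/d1a.png",cv2.resize(im[30:140,260:370],None,fx=5,fy=5,interpolation=3))
cv2.imwrite("pics/d1b.png",cv2.resize(im[140:250,260:370],None,fx=5,fy=5,interpolation=3))
```

```text
(no output)
```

View pics/d1a.png

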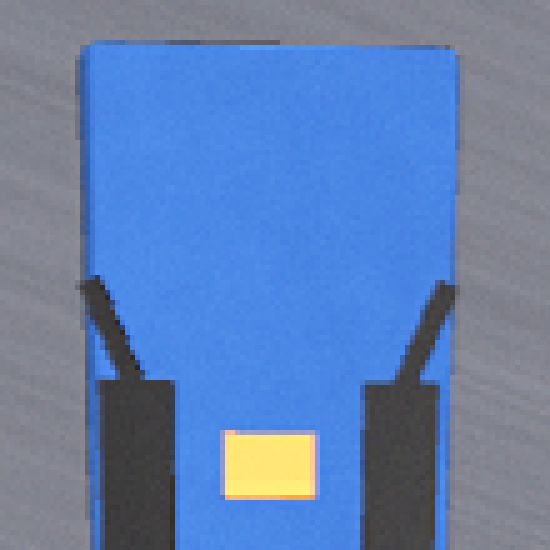

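View pics/d1b.png

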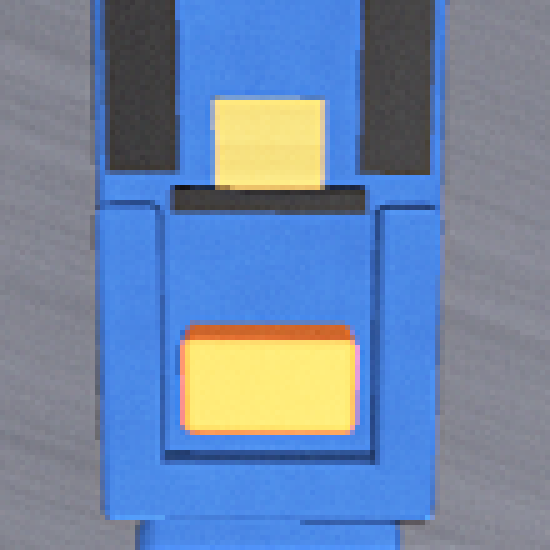

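```bash
cat > f3.py <<'E'
from h import *
import pickle
K=pickle.load(open("d1.pkl","rb")); n=np.nan
A=lambda u,v:((u+.5)/5-.5+260 ,(v+.5)/5-.5+30)
B=lambda u,v:((u+.5)/5-.5+260 ,(v+.5)/5-.5+140)
pts=[(*A(86,43),-.072,-.033,.014),(*A(457,48),-.072,.033,.014),
(*A(175,381),-.016,-.0165,.026),(*A(362,383),-.016,.0165,.026),
(*B(178,173),.042,-.0165,.026),(*B(360,173),.042,.0165,.026),
(*B(103,519),.108,-.033,.026),(*B(434,519),.108,.033,.026)]
q=fit("wrist",K,pts,[.527,-.177,.344,0]); np.save("clip.npy",q)
P2=[list(p) for p in pts]
c,s=np.cos(q[2]),np.sin(q[2])
for nm,px,z in(("tooth front",A(270,431),.014),("tooth mid",A(270,498),.0185),("plate",B(270,100),.03),("btn",B(270,385),.036)):
    P=plane("wrist",px,z+q[3],K)[:2]-q[:2];print(nm,(P@[c,s]*1e3).round(1),(P@[-s,c]*1e3).round(1))
E
python3 f3.py
```

```text
fit xyz [ 0.5262 -0.1761 -0.0049] yaw 19.65
[[-1.3, 0.0], [0.8, 0.3], [0.1, 0.3], [0.4, 0.4], [0.3, -0.4], [-0.2, -0.1], [-0.9, -0.4], [0.8, -0.2]]
tooth front -9.5 -0.0
tooth mid 2.4 0.0
plate 29.1 0.1
btn 80.0 0.3
```

Run:
```python
from h import *
import pickle
K=pickle.load(open("d1.pkl","rb"))
im=cv2.imread("pics/d1.png")
cv2.imwrite("pics/d1c.png",cv2.resize(im[235:335,260:390],None,fx=6,fy=6,interpolation=3))
p,R,s=pose()
for off in(-2,0,2):
  for nm,x,z in(("foot bottom back",20,-20),("foot top back",13,-20),("block top back",-26,-18)):
    print(off,nm,[proj("wrist",p+R@(np.array([x,y,z+off])/1e3),K).round(1) for y in((-20,20) if 'foot' in nm else (-14,14))])
```

```text
-2 foot bottom back [array([286.4, 247.6]), array([357.6, 247.7])]
-2 foot top back [array([285. , 251.5]), array([358.9, 251.6])]
-2 block top back [array([289.2, 284.3]), array([354.3, 284.3])]
0 foot bottom back [array([286.5, 251. ]), array([357.5, 251.1])]
0 foot top back [array([285.1, 255. ]), array([358.8, 255.1])]
0 block top back [array([289.3, 288.5]), array([354.2, 288.6])]
2 foot bottom back [array([286.6, 254.4]), array([357.4, 254.4])]
2 foot top back [array([285.2, 258.5]), array([358.7, 258.5])]
2 block top back [array([289.4, 292.8]), array([354. , 292.8])]
```

View pics/d1c.png

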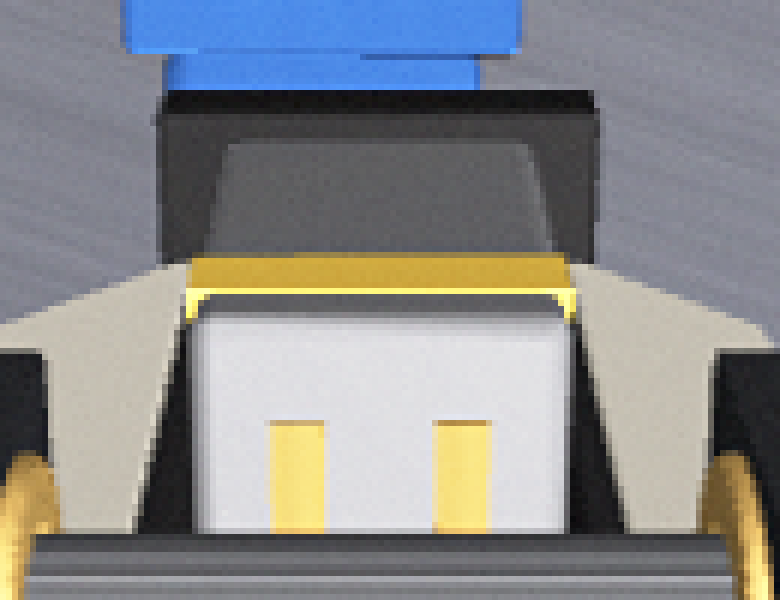

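```bash
cat >> h.py <<'E'
def toclip(x,zfoot,y=0,q=None):
    q=np.load("clip.npy") if q is None else q; p,R,s=pose()
    c,sn=np.cos(q[2]),np.sin(q[2])
    f=R@np.array([.020,0,-.00065])
    T=np.array([q[0]+c*x-sn*y,q[1]+sn*x+c*y,zfoot])-f
    w=p+f; d=w[:2]-q[:2]; print("foot now clip x,y,z mm",(d@[c,sn]*1e3).round(1),(d@[-sn,c]*1e3).round(1),(w[2]*1e3).round(1))
    to(T,np.degrees(q[2])+90)
E
python3 - <<'E'
from h import *
toclip(-.054,.06)
E
```

```text
foot now clip x,y,z mm 95.8 6.0 152.9
t 14.9 p [ 0.6157 -0.1382  0.1729] tool y ang 110.11 tilt x [-0.0307  0.0104 -0.9995] F [ 0.51  0.15 -1.58] open 0.0278
turn 0.47 delta after turn [  92.9   -6.  -149.8]
delta mm tool [  96.5   -6.7 -147.4]
```

Call:
{"method": "play_rows", "body": {"moves": [[[0, -0.001, -0.01, 0.4, -1], [0, -0.001, -0.02, 0, -1], [0, -0.001, -0.02, 0, -1], [0, -0.001, -0.02, 0, -1], [0, -0.001, -0.02, 0, -1], [0, -0.001, -0.02, 0, -1], [0, 0, -0.02, 0, -1], [0, 0, -0.012, 0, -1], [0.005, 0, -0.005, 0, -1], [0.005, 0, 0, 0, -1]]]}}

```text
time: 15.9
tool_pos: [0.4697, -0.197, 0.1672]
tool_rot: [2.529, 1.541, 2.87]
contact_force: [0.1, -0.0, -2.0]
opening: 0.0277
```

Run:
```python
from h import *
toclip(-.054,.04)
```

```text
foot now clip x,y,z mm -61.4 -0.4 147.2
t 15.9 p [ 0.4697 -0.197   0.1672] tool y ang 109.5 tilt x [-0.0288  0.008  -0.9996] F [ 0.13 -0.03 -1.98] open 0.0277
turn -0.15 delta after turn [107.2   0.4   7.4]
delta mm tool [107.   -1.5  10.1]
```

Call:
{"method": "play_rows", "body": {"moves": [[[0.03, -0.001, 0.003, -0.1, -1], [0.04, 0, 0.004, 0, -1], [0.022, 0, 0.002, 0, -1], [0, 0, 0, 0, -1], [0, 0, 0, 0, -1], [0, 0, 0, 0, -1], [0, 0, 0, 0, -1], [0, 0, 0, 0, -1], [0, 0, 0, 0, -1], [0, 0, 0, 0, -1]]]}}

```text
time: 16.9
tool_pos: [0.4819, -0.1949, 0.0753]
tool_rot: [2.633, 1.552, 2.976]
contact_force: [-0.2, -0.2, -2.1]
opening: 0.0278
```

Run:
```python
from h import *
toclip(-.054,.015)
```

```text
foot now clip x,y,z mm -49.0 -2.7 55.3
t 16.9 p [ 0.4819 -0.1949  0.0753] tool y ang 109.68 tilt x [-0.0184  0.0031 -0.9998] F [-0.22 -0.24 -2.05] open 0.0278
turn 0.04 delta after turn [40.3  2.7 -5. ]
delta mm tool [40.4  2.3 -4.3]
```

Call:
{"method": "play_rows", "body": {"moves": [[[0.022, 0.002, -0.003, 0, -1], [0, 0, -0.002, 0, -1], [0, 0, 0, 0, -1], [0, 0, 0, 0, -1], [0, 0, 0, 0, -1], [0, 0, 0, 0, -1], [0, 0, 0, 0, -1], [0, 0, 0, 0, -1], [0, 0, 0, 0, -1], [0, 0, 0, 0, -1]]]}}

```text
time: 17.9
tool_pos: [0.4785, -0.1963, 0.0573]
tool_rot: [2.857, 1.559, -3.083]
contact_force: [0.5, -0.3, -2.1]
opening: 0.0279
```

Run:
```python
from h import *
toclip(-.054,.015)
im=robot.read_camera("wrist"); cv2.imwrite("pics/d2.png",im[:,:,::-1])
im=robot.read_camera("top"); cv2.imwrite("pics/d2t.png",cv2.resize(im[140:260,340:440,::-1],None,fx=5,fy=5,interpolation=3))
```

```text
foot now clip x,y,z mm -52.6 -2.9 37.3
t 17.9 p [ 0.4785 -0.1963  0.0573] tool y ang 109.68 tilt x [-1.200e-02 -7.000e-04 -9.999e-01] F [ 0.54 -0.32 -2.08] open 0.0279
turn 0.03 delta after turn [22.3  2.9 -1.4]
delta mm tool [22.3  2.8 -1.1]
```

View pics/d2.png

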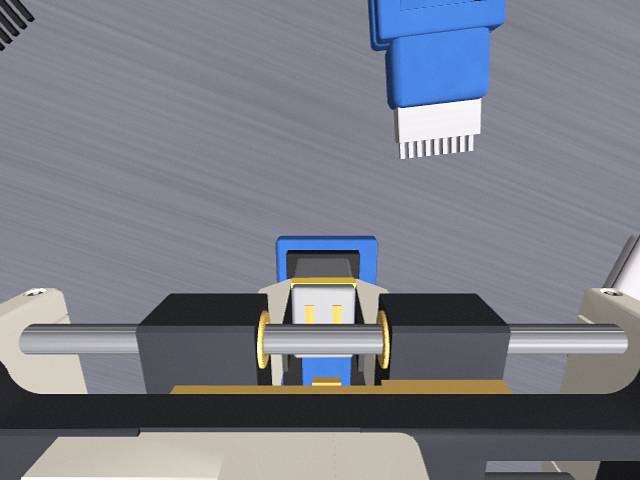

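Call:
{"method": "play_rows", "body": {"moves": [[[0, 0.002, -0.001, 0, -1], [0.006, 0.001, 0, 0, -1], [0.006, 0, 0, 0, -1], [0.004, 0, 0, 0, -1], [0.002, 0, 0, 0, -1], [0, 0, 0, 0, -1], [0, 0, 0, 0, -1], [0, 0, 0, 0, -1], [0, 0, 0, 0, -1], [0, 0, 0, 0, -1]]]}}

```text
time: 19.0
tool_pos: [0.4759, -0.1934, 0.0372]
tool_rot: [2.814, 1.558, -3.126]
contact_force: [0.3, -0.2, -1.4]
opening: 0.0278
```

Run:
```python
from h import *
toclip(-.054,.014)
```

```text
foot now clip x,y,z mm -54.1 0.7 17.2
t 19.0 p [ 0.4759 -0.1934  0.0372] tool y ang 109.67 tilt x [-1.280e-02 -2.000e-04 -9.999e-01] F [ 0.34 -0.15 -1.42] open 0.0278
turn 0.03 delta after turn [ 3.2 -0.7  0.1]
delta mm tool [ 3.2 -0.7  0.2]
```

Call:
{"method": "play_rows", "body": {"moves": [[[0.001, -0.0006, 0, 0, -1], [0.001, 0, 0, 0, -1], [0.0007, 0, 0, 0, -1], [0.0005, 0, 0, 0, -1], [0, 0, 0, 0, -1], [0, 0, 0, 0, -1], [0, 0, 0, 0, -1], [0, 0, 0, 0, -1], [0, 0, 0, 0, -1], [0, 0, 0, 0, -1]]]}}

```text
time: 20.0
tool_pos: [0.4763, -0.1942, 0.034]
tool_rot: [2.84, 1.559, -3.1]
contact_force: [0.1, -1.5, -1.8]
opening: 0.0279
```

Run:
```python
from h import *
toclip(-.054,.014)
im=robot.read_camera("wrist"); cv2.imwrite("pics/d3.png",cv2.resize(im[225:400,250:400,::-1],None,fx=4,fy=3.4,interpolation=3))
im=robot.read_camera("scene"); cv2.imwrite("pics/d3s.png",cv2.resize(im[160:280,190:330,::-1],None,fx=5,fy=5,interpolation=3))
```

```text
foot now clip x,y,z mm -54.0 -0.1 14.0
t 20.0 p [ 0.4763 -0.1942  0.034 ] tool y ang 109.67 tilt x [-1.230e-02 -5.000e-04 -9.999e-01] F [ 0.11 -1.51 -1.83] open 0.0279
turn 0.02 delta after turn [0.  0.1 0. ]
delta mm tool [0.  0.1 0. ]
```

View pics/d3.png

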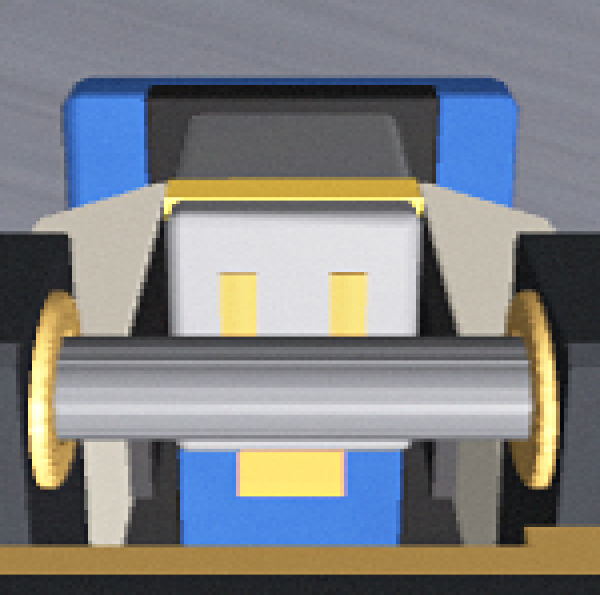

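View pics/d3s.png

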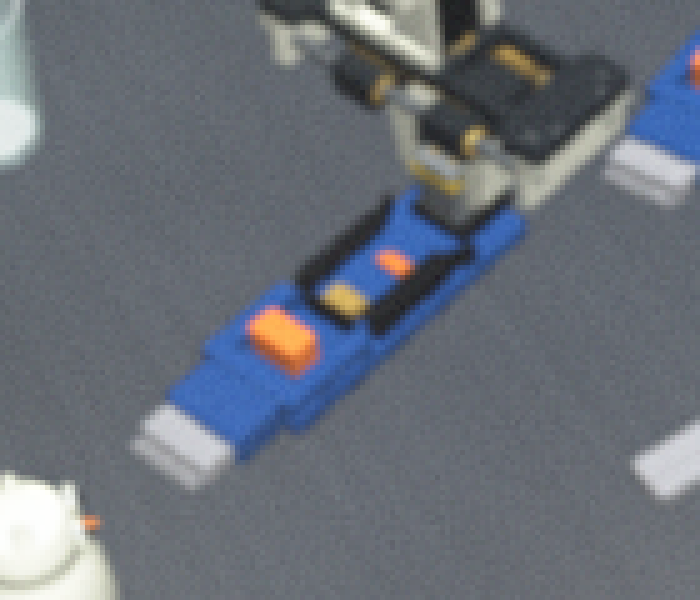

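Call:
{"method": "play_rows", "body": {"moves": [[[0.0005, 0, 0, 0, -1], [0.0005, 0, 0, 0, -1], [0.0005, 0, 0, 0, -1], [0, 0, 0, 0, -1], [0, 0, 0, 0, -1], [0, 0, 0, 0, -1], [0, 0, 0, 0, -1], [0, 0, 0, 0, -1], [0, 0, 0, 0, -1], [0, 0, 0, 0, -1]]]}}

```text
time: 21.1
tool_pos: [0.4765, -0.1943, 0.0328]
tool_rot: [2.876, 1.559, -3.064]
contact_force: [0.6, 0.2, -0.6]
opening: 0.0284
```

Run:
```python
from h import *
toclip(-.040,.014)
```

```text
foot now clip x,y,z mm -53.9 -0.3 12.8
t 21.1 p [ 0.4765 -0.1943  0.0328] tool y ang 109.68 tilt x [-1.160e-02 -9.000e-04 -9.999e-01] F [ 0.63  0.18 -0.6 ] open 0.0284
turn 0.03 delta after turn [-1.2  0.3 13.9]
delta mm tool [-1.3  0.3 13.8]
```

Call:
{"method": "play_rows", "body": {"moves": [[[-0.0003, 0.0002, 0.003, 0, -1], [0, 0, 0.004, 0, -1], [0, 0, 0.004, 0, -1], [0, 0, 0.004, 0, -1], [0, 0, 0.004, 0, -1], [0, 0, 0.003, 0, -1], [0, 0, 0.002, 0, -1], [0, 0, 0, 0, -1], [0, 0, 0, 0, -1], [0, 0, 0, 0, -1]]]}}

```text
time: 22.1
tool_pos: [0.5014, -0.1852, 0.0328]
tool_rot: [2.903, 1.559, -3.036]
contact_force: [0.1, -0.7, -0.1]
opening: 0.0277
```

Run:
```python
from h import *
toclip(-.010,.013)
q=np.load("clip.npy");F=robot.observe()["contact_force"];print("Fx clip",F[0]*np.cos(q[2])+F[1]*np.sin(q[2]),robot.observe()["torque"])
```

```text
foot now clip x,y,z mm -27.3 -0.2 12.8
t 22.1 p [ 0.5014 -0.1852  0.0328] tool y ang 109.71 tilt x [-0.0114 -0.0012 -0.9999] F [ 0.12 -0.7  -0.13] open 0.0277
turn 0.06 delta after turn [-0.2  0.2 17.3]
delta mm tool [-0.4  0.2 17.3]
Fx clip -0.12210176735464032 [ 0.04123126 -0.02549594  0.00165802]
```

Call:
{"method": "play_rows", "body": {"moves": [[[0, 0.0002, 0.002, 0, -1], [0, 0, 0.002, 0, -1], [0, 0, 0.002, 0, -1], [0, 0, 0.002, 0, -1], [0, 0, 0.002, 0, -1], [0, 0, 0.002, 0, -1], [0, 0, 0.002, 0, -1], [0, 0, 0.002, 0, -1], [0, 0, 0.002, 0, -1], [0, 0, 0, 0, -1]]]}}

```text
time: 23.1
tool_pos: [0.5201, -0.1789, 0.0335]
tool_rot: [2.998, 1.56, -2.942]
contact_force: [-0.6, -0.2, 2.2]
opening: 0.028
```

```bash
cat >> h.py <<'E'
def fx():
    q=np.load("clip.npy");F=robot.observe()["contact_force"];c,s=np.cos(q[2]),np.sin(q[2]);print("F clip x,y,z",(F[0]*c+F[1]*s).round(2),(-F[0]*s+F[1]*c).round(2),F[2].round(2))
E
python3 - <<'E'
from h import *
toclip(.01,.013);fx()
im=robot.read_camera("wrist"); cv2.imwrite("pics/d4.png",im[:,:,::-1])
E
```

```text
foot now clip x,y,z mm -7.6 -0.5 13.5
t 23.1 p [ 0.5201 -0.1789  0.0335] tool y ang 109.69 tilt x [-0.0102 -0.0021 -0.9999] F [-0.57 -0.24  2.22] open 0.028
turn 0.04 delta after turn [ 0.5  0.5 17.6]
delta mm tool [ 0.3  0.5 17.6]
F clip x,y,z -0.61 -0.04 2.22
```

View pics/d4.png

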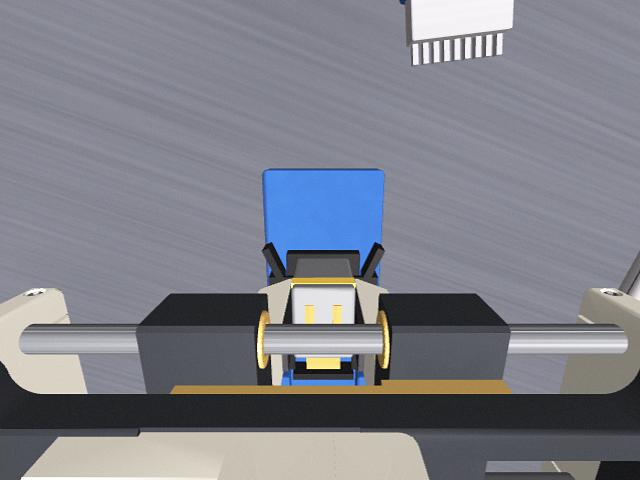

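Foot is in the rail and riding over the tooth (+2.2 N in z); straight and centred. Continue.

Call:
{"method": "play_rows", "body": {"moves": [[[0, 0.0005, 0.002, 0, -1], [0, 0, 0.002, 0, -1], [0, 0, 0.002, 0, -1], [0, 0, 0.002, 0, -1], [0, 0, 0.002, 0, -1], [0, 0, 0.002, 0, -1], [0, 0, 0.001, 0, -1], [0, 0, 0.001, 0, -1], [0, 0, 0.001, 0, -1], [0, 0, 0, 0, -1]]]}}

```text
time: 24.15
tool_pos: [0.535, -0.1729, 0.0332]
tool_rot: [2.971, 1.56, -2.969]
contact_force: [0.0, 0.4, 1.7]
opening: 0.0276
```

Run:
```python
from h import *
toclip(.02,.013);fx()
```

```text
foot now clip x,y,z mm 8.5 0.1 13.2
t 24.15 p [ 0.535  -0.1729  0.0332] tool y ang 109.69 tilt x [-0.0107 -0.0019 -0.9999] F [0.04 0.45 1.73] open 0.0276
turn 0.04 delta after turn [ 0.2 -0.1 11.5]
delta mm tool [ 0.1 -0.2 11.5]
F clip x,y,z 0.19 0.41 1.73
```

Call:
{"method": "play_rows", "body": {"moves": [[[0, 0, 0.001, 0, -1], [0, 0, 0.001, 0, -1], [0, 0, 0.001, 0, -1], [0, 0, 0.001, 0, -1], [0, 0, 0.001, 0, -1], [0, 0, 0.001, 0, -1], [0, 0, 0.001, 0, -1], [0, 0, 0.001, 0, -1], [0, 0, 0, 0, -1], [0, 0, 0, 0, -1]]]}}

```text
time: 25.15
tool_pos: [0.5403, -0.1707, 0.0329]
tool_rot: [2.922, 1.554, -3.017]
contact_force: [-2.7, -2.5, 4.2]
opening: 0.0279
```

Run:
```python
from h import *
toclip(.02,.013);fx()
```

```text
foot now clip x,y,z mm 14.0 0.4 12.9
t 25.15 p [ 0.5403 -0.1707  0.0329] tool y ang 109.7 tilt x [-0.0167 -0.0021 -0.9999] F [-2.72 -2.53  4.22] open 0.0279
turn 0.06 delta after turn [-0.1 -0.4  6. ]
delta mm tool [-0.2 -0.5  6. ]
F clip x,y,z -3.42 -1.47 4.22
```

Call:
{"method": "play_rows", "body": {"moves": [[[-0.0003, -0.0003, 0.001, 0, -1], [0, 0, 0.001, 0, -1], [0, 0, 0.001, 0, -1], [0, 0, 0.001, 0, -1], [0, 0, 0.001, 0, -1], [0, 0, 0.001, 0, -1], [0, 0, 0, 0, -1], [0, 0, 0, 0, -1], [0, 0, 0, 0, -1], [0, 0, 0, 0, -1]]]}}

```text
time: 26.15
tool_pos: [0.5452, -0.169, 0.0331]
tool_rot: [2.903, 1.551, -3.036]
contact_force: [-4.7, -1.7, 4.3]
opening: 0.0279
```

Run:
```python
from h import *
toclip(.02,.013);fx()
```

```text
foot now clip x,y,z mm 19.2 0.4 13.1
t 26.15 p [ 0.5452 -0.169   0.0331] tool y ang 109.72 tilt x [-0.0198 -0.0021 -0.9998] F [-4.71 -1.71  4.27] open 0.0279
turn 0.07 delta after turn [ 0.1 -0.4  0.8]
delta mm tool [ 0.1 -0.4  0.8]
F clip x,y,z -5.01 -0.03 4.27
```

Call:
{"method": "play_rows", "body": {"moves": [[[-0.0002, -0.0003, 0.001, 0, -1], [0, 0, 0.001, 0, -1], [0, 0, 0.001, 0, -1], [0, 0, 0, 0, -1], [0, 0, 0, 0, -1], [0, 0, 0, 0, -1], [0, 0, 0, 0, -1], [0, 0, 0, 0, -1], [0, 0, 0, 0, -1], [0, 0, 0, 0, -1]]]}}

```text
time: 27.15
tool_pos: [0.5472, -0.1683, 0.0332]
tool_rot: [2.883, 1.549, -3.055]
contact_force: [-5.7, -1.6, 3.5]
opening: 0.0279
```

Run:
```python
from h import *
toclip(.02,.013);fx()
im=robot.read_camera("wrist"); cv2.imwrite("pics/d5.png",im[:,:,::-1])
im=robot.read_camera("scene"); cv2.imwrite("pics/d5s.png",cv2.resize(im[160:280,190:330,::-1],None,fx=5,fy=5,interpolation=3))
```

```text
foot now clip x,y,z mm 21.2 0.4 13.2
t 27.15 p [ 0.5472 -0.1683  0.0332] tool y ang 109.73 tilt x [-0.0221 -0.0019 -0.9998] F [-5.72 -1.65  3.48] open 0.0279
turn 0.08 delta after turn [ 0.2 -0.4 -1.2]
delta mm tool [ 0.2 -0.4 -1.2]
F clip x,y,z -5.94 0.37 3.48
```

View pics/d5.png

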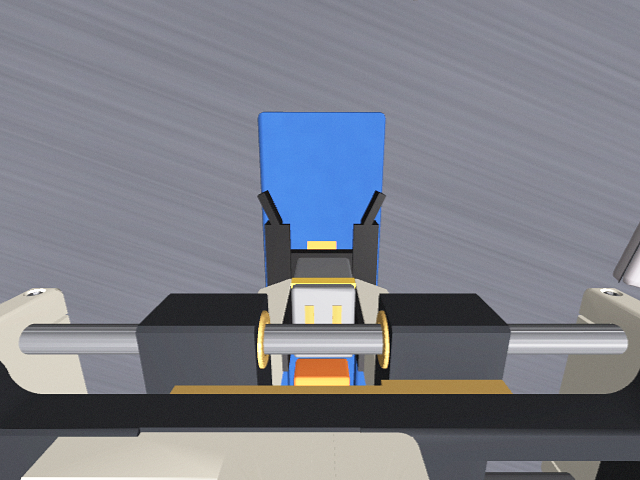

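View pics/d5s.png

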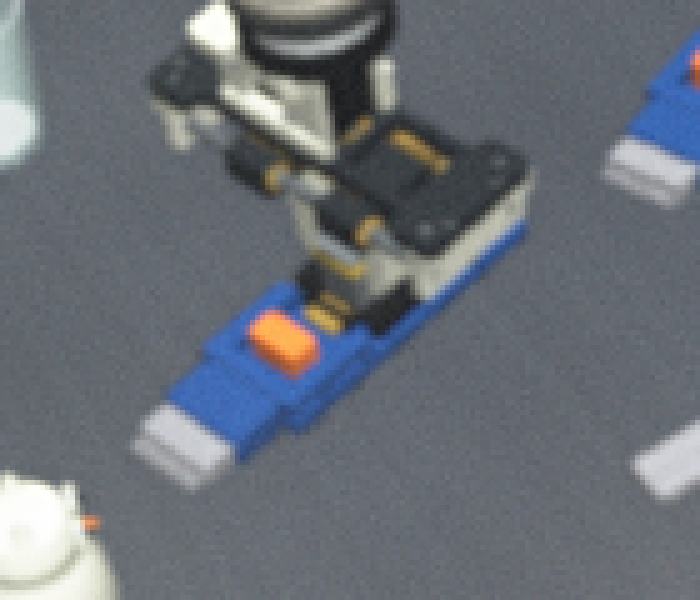

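Tooth partly depressed and still under the foot (only ~8 px of it visible at 322,245): not clicked yet. Force 6 N, so I'll go on gently.

Call:
{"method": "play_rows", "body": {"moves": [[[0, -0.0002, 0.001, 0, -1], [0, 0, 0.001, 0, -1], [0, 0, 0, 0, -1], [0, 0, 0, 0, -1], [0, 0, 0, 0, -1], [0, 0, 0, 0, -1], [0, 0, 0, 0, -1], [0, 0, 0, 0, -1], [0, 0, 0, 0, -1], [0, 0, 0, 0, -1]]]}}

```text
time: 28.25
tool_pos: [0.5483, -0.1679, 0.0332]
tool_rot: [2.876, 1.547, -3.063]
contact_force: [-3.5, -1.5, 2.9]
opening: 0.028
```

Run:
```python
from h import *
toclip(.02,.013);fx()
im=robot.read_camera("wrist"); cv2.imwrite("pics/d6.png",cv2.resize(im[180:400,250:400,::-1],None,fx=4,fy=2.7,interpolation=3))
```

```text
foot now clip x,y,z mm 22.4 0.4 13.2
t 28.25 p [ 0.5483 -0.1679  0.0332] tool y ang 109.73 tilt x [-0.0239 -0.0019 -0.9997] F [-3.54 -1.53  2.89] open 0.028
turn 0.09 delta after turn [ 0.2 -0.4 -2.4]
delta mm tool [ 0.3 -0.4 -2.4]
F clip x,y,z -3.85 -0.26 2.89
```

View pics/d6.png

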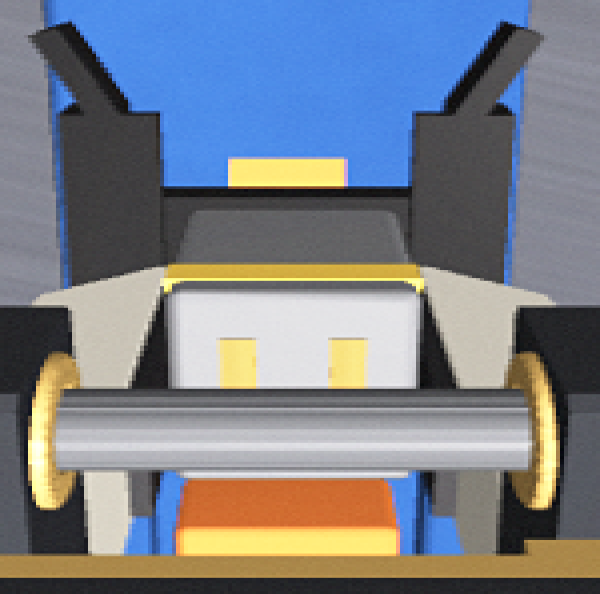

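Call:
{"method": "play_rows", "body": {"moves": [[[0, 0, 0.001, 0, -1], [0, 0, 0.001, 0, -1], [0, 0, 0.0005, 0, -1], [0, 0, 0, 0, -1], [0, 0, 0, 0, -1], [0, 0, 0, 0, -1], [0, 0, 0, 0, -1], [0, 0, 0, 0, -1], [0, 0, 0, 0, -1], [0, 0, 0, 0, -1]]]}}

```text
time: 29.3
tool_pos: [0.5493, -0.1675, 0.0332]
tool_rot: [2.885, 1.544, -3.054]
contact_force: [-4.0, -1.1, 3.3]
opening: 0.028
```

Run:
```python
from h import *
toclip(.02,.013);fx()
im=robot.read_camera("wrist"); cv2.imwrite("pics/d7.png",cv2.resize(im[180:400,250:400,::-1],None,fx=4,fy=2.7,interpolation=3))
```

```text
foot now clip x,y,z mm 23.4 0.4 13.3
t 29.3 p [ 0.5493 -0.1675  0.0332] tool y ang 109.75 tilt x [-0.027  -0.0024 -0.9996] F [-3.97 -1.08  3.27] open 0.028
turn 0.11 delta after turn [ 0.3 -0.4 -3.4]
delta mm tool [ 0.3 -0.4 -3.4]
F clip x,y,z -4.1 0.32 3.27
```

View pics/d7.png

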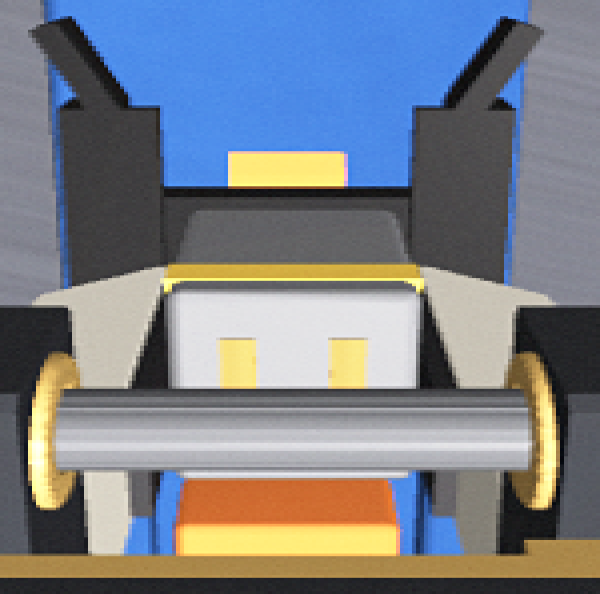

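Call:
{"method": "play_rows", "body": {"moves": [[[0, 0, 0.001, 0, -1], [0, 0, 0.001, 0, -1], [0, 0, 0.001, 0, -1], [0, 0, 0, 0, -1], [0, 0, 0, 0, -1], [0, 0, 0, 0, -1], [0, 0, 0, 0, -1], [0, 0, 0, 0, -1], [0, 0, 0, 0, -1], [0, 0, 0, 0, -1]]]}}

```text
time: 30.35
tool_pos: [0.5504, -0.1671, 0.0332]
tool_rot: [2.892, 1.54, -3.046]
contact_force: [-4.9, -2.0, 4.1]
opening: 0.0282
```

Run:
```python
from h import *
toclip(.02,.013);fx()
im=robot.read_camera("wrist"); cv2.imwrite("pics/d8.png",cv2.resize(im[180:400,250:400,::-1],None,fx=4,fy=2.7,interpolation=3))
```

```text
foot now clip x,y,z mm 24.5 0.5 13.3
t 30.35 p [ 0.5504 -0.1671  0.0332] tool y ang 109.77 tilt x [-0.0306 -0.0029 -0.9995] F [-4.88 -1.99  4.11] open 0.0282
turn 0.12 delta after turn [ 0.3 -0.5 -4.5]
delta mm tool [ 0.4 -0.5 -4.5]
F clip x,y,z -5.26 -0.24 4.11
```

View pics/d8.png

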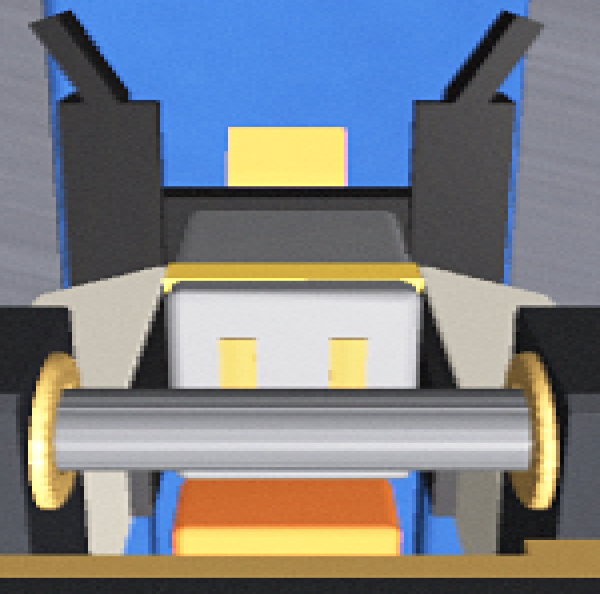

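The tooth jumped up: visible length went from 13 to about 22 px, its full ramp. That is the click, with push only ~5 N. Release and lift straight up.

Call:
{"method": "play_rows", "body": {"moves": [[[0, 0, 0, 0, -0.3], [0, 0, 0, 0, 0], [0, 0, 0, 0, 0], [0, 0, 0, 0, 0], [0, 0, 0, 0, 0], [-0.005, 0, 0, 0, 0], [-0.01, 0, 0, 0, 0], [-0.015, 0, 0, 0, 0], [-0.015, 0, 0, 0, 0], [-0.015, 0, 0, 0, 0]]]}}

```text
time: 31.4
tool_pos: [0.554, -0.1654, 0.0952]
tool_rot: [2.814, 1.543, -3.124]
contact_force: [0.2, -0.1, -0.7]
opening: 0.0462
```

Call:
{"method": "play_rows", "body": {"moves": [[[-0.015, 0, 0.01, 0, 0], [-0.015, 0, 0.015, 0, 0], [-0.01, 0, 0.015, 0, 0], [0, 0, 0.015, 0, 0], [0, 0, 0.01, 0, 0], [0, 0, 0, 0, 0], [0, 0, 0, 0, 0], [0, 0, 0, 0, 0], [0, 0, 0, 0, 0], [0, 0, 0, 0, 0]]]}}

```text
time: 32.4
tool_pos: [0.6188, -0.1441, 0.1461]
tool_rot: [3.047, 1.553, -2.893]
contact_force: [-0.4, -0.0, 0.1]
opening: 0.046
```

Run:
```python
from h import *
toclip(.02,.013);fx()
im=robot.read_camera("wrist"); cv2.imwrite("pics/e1.png",im[:,:,::-1]);cv2.imwrite("pics/e1a.png",cv2.resize(im[20:270,240:400,::-1],None,fx=3,fy=2.4,interpolation=3))
im=robot.read_camera("top"); cv2.imwrite("pics/e1t.png",im[:,:,::-1])
im=robot.read_camera("scene"); cv2.imwrite("pics/e1s.png",im[:,:,::-1])
```

```text
foot now clip x,y,z mm 96.9 -0.9 126.1
t 32.4 p [ 0.6188 -0.1441  0.1461] tool y ang 109.67 tilt x [-0.0177 -0.0045 -0.9998] F [-0.35 -0.03  0.08] open 0.046
turn 0.02 delta after turn [113.1   0.9 -76.9]
delta mm tool [114.5   0.8 -74.8]
F clip x,y,z -0.34 0.09 0.08
```

View pics/e1.png

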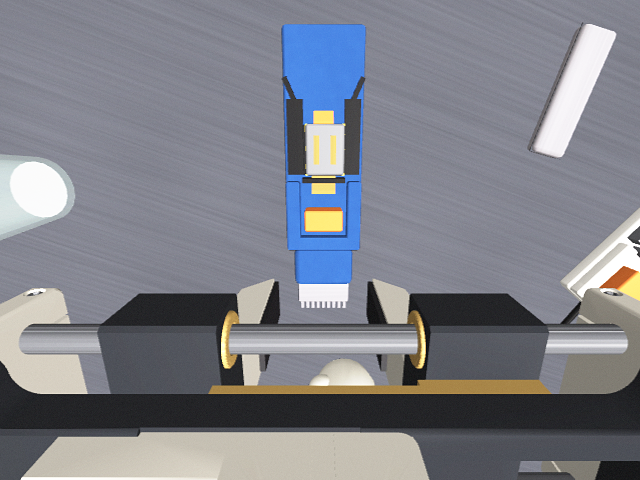

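View pics/e1a.png

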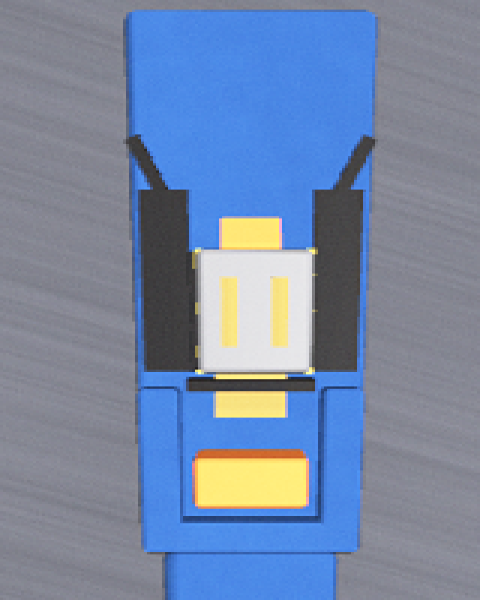

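View pics/e1s.png

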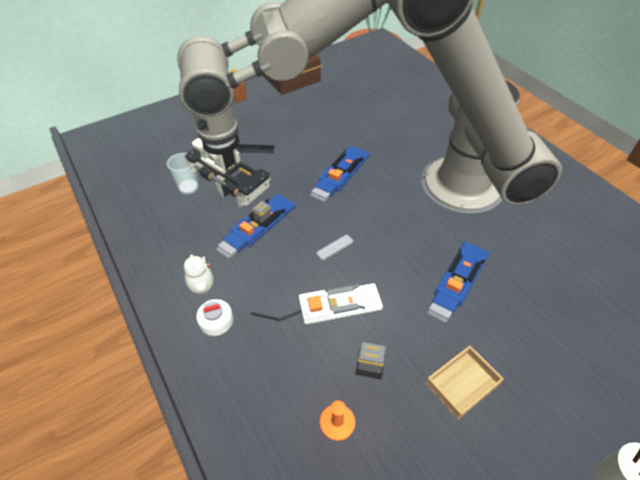

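View pics/e1t.png

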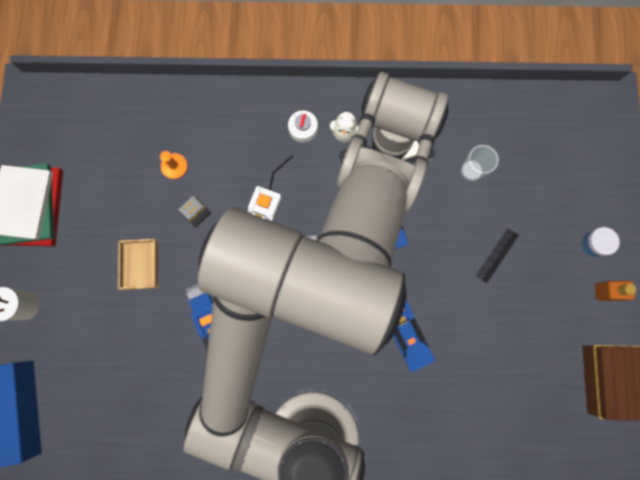

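```bash
python3 - <<'E'
from h import *
q=np.load("clip.npy");c,s=np.cos(q[2]),np.sin(q[2])
for n,px,z in(("tooth front",(323.3,20+217/2.4),.010),("block c",(240+258/3,20+312/2.4),.056),("btn",(323.5,20+482/2.4),.032)):
    P=plane("wrist",px,z)[:2]-q[:2];print(n,(P@[c,s]*1e3).round(1))
E
python3 - <<'E'
from cell import robot
print(robot.hand_in(), robot.observe()["time"])
E
```

```text
tooth front -8.8
block c 22.9
btn 80.2
the job is handed in; nothing more can be done
the job is handed in; nothing more can be done
```

The battery is home in the blue clipper farthest from the robot's base, the clipper's catch has clicked up behind it, and the job is handed in. It took about 32.5 s of the 72 s allowed.

- **Dock:** I pressed the orange button with about 5 N and the battery sprang back. I took it by the block, slid it back along the rail and lifted it out.
- **Clipper:** I set the battery on the open run-in and slid it in with steps of 1 to 4 mm. The highest sliding force I read was about 6 N, against the 30 N limit. These were readings at the end of each call, so short peaks in between were not seen.
- **The click:** On the last push the tooth rose behind the foot, and the length in view grew from about 13 to 22 pixels.
- **Final checks:** After release and retreat the wrist picture shows the battery still seated, with the tooth up behind it. Its centre is at about x = +23 mm and the tooth's front at −9 mm, 32 mm apart where 33 mm is expected. The gripper is open and clear, and the bystanders that can be seen are where they began.

**Off or unconfirmed:**
- The fitted heights came out 4 to 5 mm low, so I relied on touch for height.
- The tool picked up 1 to 2° of tilt on the way, which did no visible harm.
- The clipper's catch value cannot be read directly; I judged the click from the pictures only.

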